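# Right a fallen housing in the infeed lane and hold the sprung stop open

### The arm

A 6-joint arm with a two-finger parallel gripper is mounted at the origin on the work surface. World frame = base frame: x ahead of the robot, y to its left, z up, the work surface at z = 0. Lengths are in mm, angles in rad, forces in N, time in s.
With the tool pointing down it reaches from about 275 to 725 mm from the base axis. Payload 5.6 kg.
Tool frame: the origin (TCP) lies at the very end of the fingers, on their centre line; the grasp point (between the pads) lies 19 mm behind it (r.grip_depth is the distance from the TCP to the grasp point, in mm); z points along the fingers, y is the direction in which the jaws open and shut (so a half turn about z gives the same grasp; the last joint's range is limited). The gripper opens to 85 mm and grips with 20 to 120 N. Pads are 22 mm wide; open, the fingers measure 114 mm over their backs; the gripper's body (76 mm by 85 mm) begins 54 mm behind the grasp point. The pads swing forward as they close: fully open they stand 13 mm farther back than shut.
Start: joints at [1.633, 0.255, 0.108, 0, -1.424, -0.285], TCP at [121.501, 536.405, 200.783] pointing down, gripper open.
Joint ranges: [-2.95, 2.95], [-1.21, 1.97], [-1.09, 1.5], [-2.87, 1.71], [-2.94, -0.07], [-3.05, 3.05]. Speed limits (rad/s): [2.57, 2.57, 3.14, 3.14, 3.14, 3.14].

### API

Orientations are given as a unit quaternion [x, y, z, w].
In Python, from rig import r gives the robot as it stands. The module is installed in compiled form; this text tells all that it offers.
- The arm moves only by the tool arm_command, never from a script. Its argument "series" is a list of rows, each a list of 3 entries, a list of its own where there are three numbers: the shift along the tool's x, y, z in mm, then the turn, a rotation vector about the tool's x, y, z in degrees, then the opening, from 0 (shut) to 1 (fully open). A call has 1 to 20 rows; each row shifts and turns the commanded pose from where the row before left it, along the tool's axes as they then stand; what a row does not reach is not made up. A row lasts 1/10 s, in which the tool goes at most 50 mm and 8.59 degrees, less where a joint would pass 70% of its speed; a pose out of reach is approached as far as the arm can. A call with a gripper value outside its range is refused whole. The fingers move at their own pace and stop on an object; the grip force is fixed at half the most. Time passes only in rows, so rows that do not move let the fingers close. It gives the time, the measured TCP pose, the force and the opening at its end, in the units of the state.
- r.observe(): the state, without advancing time (a new reading comes with each control period).
- r.snapshot(name): name is "scene" or "top"; returns (picture, depth): 480x640x3 uint8, blue, green, red; 480x640 float32, mm along the optical axis (not along the pixel's ray), 0 where there is no reading.
- r.camera_info(name): a dict with "K" (3x3 intrinsics, pixels), "k1" (the pictures are not rectified: a ray, as slopes to the right and down, at radius r is drawn at 1 + k1 r^2 times it, then the intrinsics apply), "R" (3x3) and "t" (3): a world point X has camera coordinates R X + t. Camera axes: x right, y down, z forward; pixel columns grow to the right and rows downward; lengths in mm; the calibration is good to about 2 mm. A picture is of the moment at which its call begins. camera_info takes no time and is no camera call.
- r.job_done(): hands the job in, once; it reports no verdict.
The state is a dict: "time": time; "qpos": joint angles; "qd": joint speeds; "joint_torque": joint torques, N m; "eef_pos": TCP position; "orientation": TCP orientation; "force": force on the tool from outside, world axes, zero at the start; "wrist_torque": the same for the moment, N m; "grip_width": opening from 0.0 (shut) to 1.0 (fully open).
Only numpy, scipy, OpenCV 4.12 (cv2) and the standard library are available. Lean on these libraries where they do the work, as an engineer would, in place of code of your own. Each camera call takes 0.05 s, during which the arm holds its last target.

### The job

One of the metal housings queuing on the infeed conveyor of the laser marker has fallen over: stand it upright again, neck up, in line with the others in the gap where it lies, without shifting its neighbours. Then take the knurled pull grip of the sprung stop rod at the head of the row and draw the rod straight out of its barrel, against its spring, until the dark ring on the rod has just come out at the barrel's mouth. Finish holding it there, not let go, so that the lane stays open; leave the other things on the bench where they are.

Things in the scene. Friction and masses are not known exactly. Their poses are not given: they have to be found in the camera images.
- conveyor: fixed belt conveyor; origin at table height under the lane's centre line; y along the lane towards the stop and laser marker, x across it away from the robot, z up. Belt top 70 mm above the table, 90 mm wide, not running. Each side: frame to 57 mm from the centre line (clamp posts to 67 mm), round guide rail at 50 mm, 8 mm thick, top 92 mm above the table
- fallen: fallen housing: steel cylinder 32 mm across, 58 mm long, plus neck 20 mm across, 14 mm long; 72 mm overall, 100 to 190 g. Origin on the axis, mid-way along the 72 mm; z along the axis to the neck. Lies across the lane, neck away from the robot (within 25 degrees), between two standing neighbours, axes about 80 mm off along the lane. Stood up, its origin is 106 mm above the table
- housing_a: turned metal housing like the fallen one, standing in the row, neck up; origin at mid-height on its axis, z up; a neighbour to leave standing
- housing_b: turned metal housing like the fallen one, standing in the row, neck up; origin at mid-height on its axis, z up; a neighbour to leave standing
- housing_c: turned metal housing like the fallen one, standing in the row, neck up; origin at mid-height on its axis, z up; a neighbour to leave standing
- housing_d: turned metal housing like the fallen one, standing in the row, neck up; origin at mid-height on its axis, z up; a neighbour to leave standing
- housing_e: turned metal housing like the fallen one, standing in the row, neck up; origin at mid-height on its axis, z up; a neighbour to leave standing
- stop_rod (a joint): draw of the stop rod, m: 0 at rest, tip across the lane; grows as it is drawn out along the conveyor's +x, level, away from the robot; end stop 0.070. At the mark it reads 0.045: inner edge of the dark ring level with the barrel's mouth. Spring 5 N at rest, 11 N at the mark; runs back when let go. Rod 10 mm across, axis 106 mm above the table
- pull_grip (a point): knurled round grip on the rod's outer end, moving with it: 22 mm across, 32 mm long along the rod, then an end flange 30 mm across, 6 mm thick; point at the middle of the 32 mm, on the rod's axis, 106 mm above the table, x along the rod, outwards. At rest it begins 5 mm beyond the barrel's mouth; free on both sides, above and below
- barrel_mouth (a point): centre of the barrel's outer mouth, from which the rod is drawn; fixed. The barrel, up to 26 mm in diameter, is held in a clamp block 36 mm wide whose screws reach 127 mm above the table, on the conveyor's far side
- rod_mark (a point): point on the rod's axis at the inner edge of the dark ring, 4 mm wide, round the rod; moves with the rod, hidden in the barrel at rest, coming to the barrel mouth at the mark
- pin_tray: bystander: black tray 120 x 180 x 20 mm filled with small metal pins to 56 mm high; origin under its centre
- tray_stack: bystander: stack of three black trays 120 x 180 x 76 mm; origin under its centre
- scanner: bystander: black hand-held barcode scanner lying down, about 110 x 160 x 47 mm; origin under its head
- mouse: bystander: black computer mouse 112 x 62 x 36 mm; origin under its centre
- pump_bottle: bystander: white dispenser bottle with metal pump top, 60 mm in diameter, 118 mm high; origin under its centre
- ring_gauge: bystander: steel ring gauge 44 mm outside, 33 mm inside, 14 mm high, lying beside the conveyor on its far side; origin under its centre
- tweezers: bystander: steel tweezers about 135 mm long, 8 mm high, lying beside the conveyor on its far side; origin under the middle
Not all that is in view belongs to the job. What is shaped like the housing_d but purple or red is not meant.

How it is judged (in metres and radians):
On the way, in this order (a step that is already met when the one before it is completed fails the run):
1. the fallen housing stands upright in its gap, let go (angle between each of fallen, housing_a, housing_b, housing_c, housing_d, housing_e's own z axis and vertical below 0.12 rad and x of fallen in the frame of conveyor between -0.02 and 0.02 m and height (world z) of fallen between 0.101 and 0.111 m and distance of fallen from where it was at the start of the episode below 0.042 m and linear speed of fallen below 0.03 m/s and contact force between the fingers and fallen below 0.05 N and distance of each of housing_a, housing_b, housing_c, housing_d, housing_e from where it was at the start of the episode below 0.02 m), for 0.3 s.
2. the stop rod is drawn to its mark and held (value of joint stop_rod between 0.04 and 0.05 m and angle between fallen's own z axis and vertical below 0.12 rad and x of fallen in the frame of conveyor between -0.02 and 0.02 m and height (world z) of fallen between 0.101 and 0.111 m and distance of fallen from where it was at the start of the episode below 0.042 m and linear speed of fallen below 0.03 m/s and contact force between the fingers and fallen below 0.05 N and contact force between the fingers and stop_rod above 1 N), for 0.3 s.
At the end, for the whole second after the job is handed in: Fingers hold the pull grip (over 1 N), rod still, drawn to 0.045 m within 5 mm; the fallen housing stands on the belt neck up (0.12 rad), let go, within 20 mm of the centre line and 42 mm of where it lay; neighbours upright, moved under 20 mm; other things under 30 mm (all of step 2 and velocity of joint stop_rod between -0.01 and 0.01 m/s and angle between each of housing_a, housing_b, housing_c, housing_d, housing_e's own z axis and vertical below 0.12 rad and distance of each of housing_a, housing_b, housing_c, housing_d, housing_e from where it was at the start of the episode below 0.02 m and distance of each of pin_tray, tray_stack, scanner, mouse, pump_bottle, ring_gauge, tweezers from where it was at the start of the episode below 0.03 m); the arm keeps its last pose, push and grip.
It fails at once if a neighbour is knocked over or pushed 30 mm along (angle between any of housing_a, housing_b, housing_c, housing_d, housing_e's own z axis and vertical above 0.5 rad or distance of any of housing_a, housing_b, housing_c, housing_d, housing_e from where it was at the start of the episode above 0.03 m).
It fails at once if the stop is drawn open while the housing still lies down (value of joint stop_rod above 0.02 m and angle between fallen's own z axis and vertical above 0.5 rad).
It fails at once if another thing on the bench is pushed more than 40 mm (distance of any of pin_tray, tray_stack, scanner, mouse, pump_bottle, ring_gauge, tweezers from where it was at the start of the episode above 0.04 m).
It also fails if it takes over 54 s, if anything falls off the work surface, if the arm or the gripper's body presses on something with over 40 N, if the wrist force passes 120 N, or if a joint passes its speed limit or range.

## Working session

There is one attempt and no reset: what is moved stays moved. The work goes in short steps, Python scripts to look and compute and a tool call to move; the robot and the scene stay as the last step left them, time stands still between calls to the robot, and variables do not carry over. Pictures are saved under pics/ and viewed, and the job is handed in when it is done.

Besides the shell and the picture viewer there is one more tool, called in YAML: its name, and indented under it one key for each argument. arm_command: Moves the arm, as the interface text tells. Its arguments: {"type":"object","properties":{"series":{"type":"array","items":{"type":"array"}}},"required":["series"]}

```bash
mkdir -p pics; python3 - <<'E'
from rig import r
import cv2,numpy as np
for n in("scene","top"):
    p,d=r.snapshot(n); cv2.imwrite(f"pics/{n}0.png",p); np.save(f"{n}0.npy",d)
    c=r.camera_info(n); print(n,c)
print(r.observe())
E
```

```text
scene {'K': array([[442.99574638,   0.        , 314.76517154],
       [  0.        , 442.99574638, 237.76836692],
       [  0.        ,   0.        ,   1.        ]]), 'k1': -0.007386898952310146, 'R': array([[-0.56305137,  0.82625034, -0.01683845],
       [ 0.66326207,  0.43963985, -0.60564034],
       [-0.49300769, -0.35217492, -0.79556033]]), 't': array([ 349.89674905, -232.75395331, 1365.93137446])}
top {'K': array([[478.0192432 ,   0.        , 323.39159609],
       [  0.        , 478.0192432 , 233.77629812],
       [  0.        ,   0.        ,   1.        ]]), 'k1': -0.012232730769226315, 'R': array([[ 0.06667782, -0.99775686,  0.0059424 ],
       [-0.9774307 , -0.06651367, -0.20051225],
       [ 0.20045772,  0.00756144, -0.97967317]]), 't': array([-129.71829797,  493.16465416, 1140.1874069 ])}
{'time': 0.1, 'qpos': array([ 1.63261351e+00,  2.55691224e-01,  1.07124278e-01, -4.34874112e-04,
       -1.42387738e+00, -2.84573374e-01]), 'qd': array([-0.00119265, -0.00204378,  0.00442509, -0.00100155,  0.00052314,
       -0.00176388]), 'joint_torque': array([-1.59833049e-03, -3.87606418e+01,  2.38476115e+01,  5.37779868e+00,
       -3.77869510e-03, -9.50718011e-07]), 'eef_pos': array([121.35361762, 535.94101849, 199.97871052]), 'orientation': array([ 9.93799951e-01, -1.11179730e-01, -6.98499395e-05,  8.48736396e-04]), 'force': array([ 0.57225469,  0.0388806 , -0.04594171]), 'wrist_torque': array([-0.00329304,  0.05647599,  0.01483884]), 'grip_width': 1.0005825199643252}
```

View pics/scene0.png

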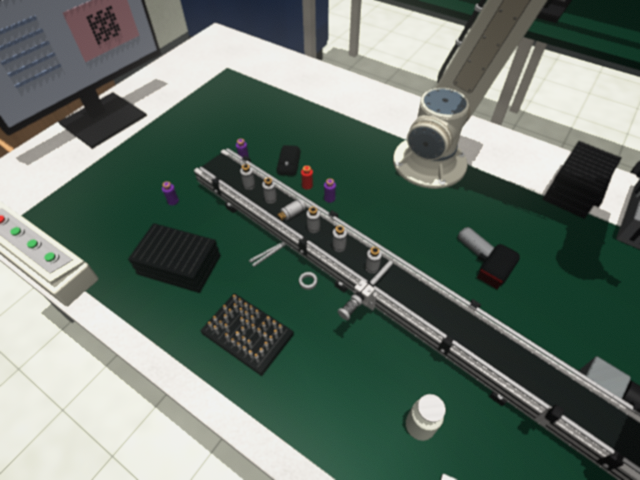

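View pics/top0.png

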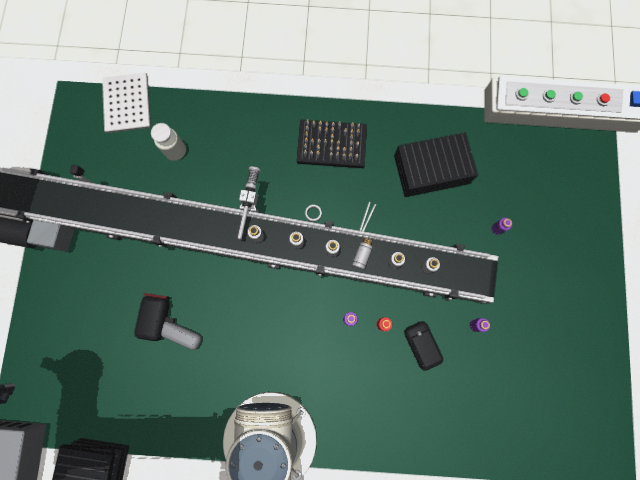

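The top view shows the row of housings at about (255–433, 232–265), the fallen one at (363,252), and the stop rod and grip at (245–253, 168–237). Next I'll zoom in and measure.

```bash
cat > h.py <<'E'
import numpy as np,cv2
from rig import r
def cam(n):
    c=r.camera_info(n);return c
def ray(n,u,v):
    c=cam(n);K=c["K"];D=np.array([c["k1"],0,0,0,0.])
    p=cv2.undistortPoints(np.array([[[u,v]]],float),K,D)[0,0]
    R=np.array(c["R"]);C=-R.T@c["t"];d=R.T@np.array([p[0],p[1],1.]);return C,d
def onz(n,u,v,z):
    C,d=ray(n,u,v);return C+d*(z-C[2])/d[2]
def dep(n,D,u,v):
    C,d=ray(n,u,v);return C+d*D[int(round(v)),int(round(u))]
def proj(n,X):
    c=cam(n);q,_=cv2.projectPoints(np.array(X,float).reshape(-1,1,3),cv2.Rodrigues(np.array(c["R"]))[0],np.array(c["t"],float),c["K"],np.array([c["k1"],0,0,0,0.]));return q[:,0]
E
python3 - <<'E'
import cv2
a=cv2.imread("pics/top0.png")
cv2.imwrite("pics/z1.png",cv2.resize(a[200:300,310:450],None,fx=5.7,fy=5.7,interpolation=cv2.INTER_CUBIC))
cv2.imwrite("pics/z2.png",cv2.resize(a[155:255,215:315],None,fx=6,fy=6,interpolation=cv2.INTER_CUBIC))
s=cv2.imread("pics/scene0.png")
cv2.imwrite("pics/z3.png",cv2.resize(s[150:330,220:420],None,fx=3.3,fy=3.3,interpolation=cv2.INTER_CUBIC))
E
```

```text
(no output)
```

View pics/z1.png

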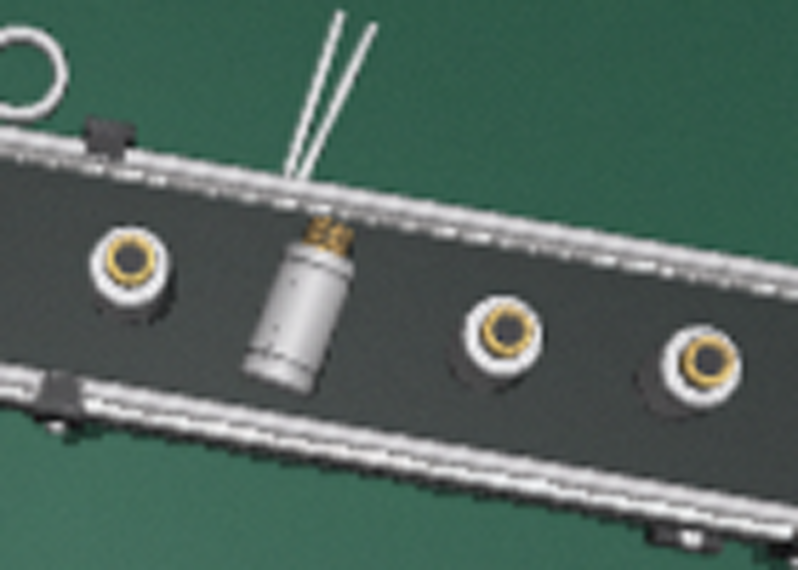

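View pics/z2.png

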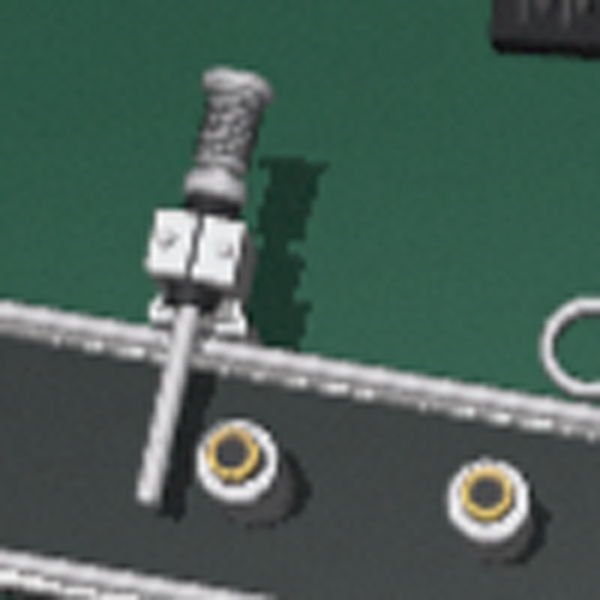

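View pics/z3.png

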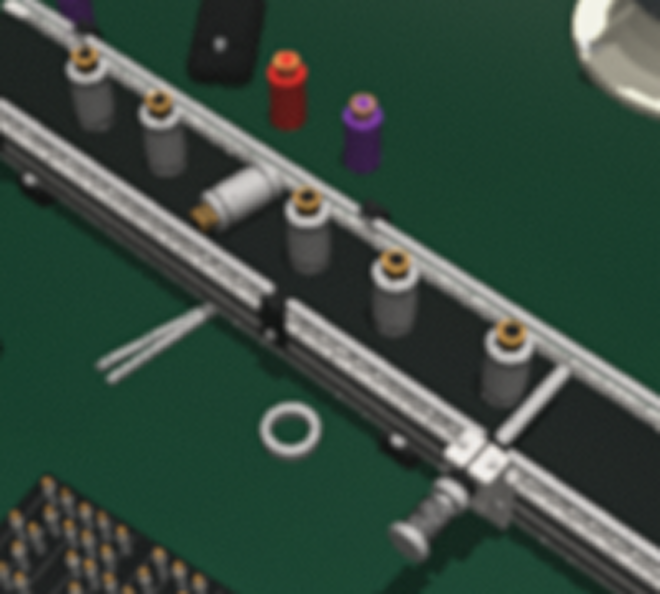

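```bash
python3 - <<'E'
from h import *
np.set_printoptions(precision=1,suppress=True)
f=lambda x,y:(310+x/5.7,200+y/5.7); g=lambda x,y:(215+x/6,155+y/6)
for k,(u,v) in dict(e=f(710,360),d=f(508,330),c=f(131,260),b=g(487,493),a=g(232,455)).items(): print(k,onz("top",u,v,142))
print("neck tip",onz("top",*f(331,220),86),"base",onz("top",*f(279,380),86))
print("rail far L/R",onz("top",*f(10,140),92),onz("top",*f(790,277),92)," near",onz("top",*f(10,372),92),onz("top",*f(790,512),92))
print("rod tip",onz("top",*g(148,500),106),"flange",onz("top",*g(238,75),106), "clamp",onz("top",*g(190,300),106))
# depth point cloud
for n in("top","scene"):
    D=np.load(n+"0.npy");c=cam(n);K=c["K"]
    vv,uu=np.mgrid[0:480,0:640]
    p=cv2.undistortPoints(np.stack([uu.ravel(),vv.ravel()],1).astype(float)[:,None],K,np.array([c["k1"],0,0,0,0.]))[:,0]
    z=D.ravel();X=(np.c_[p*z[:,None],z]-c["t"])@c["R"]; X=X.reshape(480,640,3);np.save(n+"X.npy",X)
    if n=="top":
        m=np.zeros((480,640),bool);m[232:275,345:380]=1
    else: 
        m=np.zeros((480,640),bool);m[195:224,276:306]=1
    m&=(X[...,2]>78)&(X[...,2]<110)&(D>0)
    P=X[m];
    print(n,len(P),P[:,2].max(),P.mean(0))
    # cylinder points above 84 : keep inside lane
    c0,ev=cv2.PCACompute(P[:,:2].astype(np.float32),None); print(c0,ev,P.min(0),P.max(0))
E
```

```text
e [ 431.2 -353.4  142. ]
d [ 437.8 -272.5  142. ]
c [ 456.  -120.6  142. ]
b [469.9 -35.3 142. ]
a [478.   63.2 142. ]
neck tip [ 489.  -204.8   86. ] base [ 419.4 -186.4   86. ]
rail far L/R [513.  -67.1  92. ] [ 476.5 -397.8   92. ]  near [414.4 -74.1  92. ] [ 378.  -399.3   92. ]
rod tip [465.  100.2 106. ] flange [642.7  81.6 106. ] clamp [547.2  91.7 106. ]
top 516 106.98463438937524 [ 450.6 -192.1   95.8]
[[ 450.6 -192.1]] [[ 1.  -0.3]
 [ 0.3  1. ]] [ 400.1 -230.3   79.8] [ 504.7 -153.3  107. ]
scene 376 105.85733904537388 [ 451.3 -187.1   95.6]
[[ 451.3 -187.1]] [[ 1.  -0.2]
 [ 0.2  1. ]] [ 395.9 -212.7   78.2] [ 503.9 -166.7  105.9]
```

```bash
cat >> h.py <<'E'
from scipy.spatial.transform import Rotation as Ro
a=np.array([0.967,-0.256,0]);a/=np.linalg.norm(a)
def ori(theta_deg,a=a):
    x=a;z=np.array([0,0,-1.]);y=np.cross(z,x)
    return Ro.from_matrix(np.c_[x,y,z])*Ro.from_euler('y',theta_deg,degrees=True)
def go(T,Rt):
    s=r.observe();Rc=Ro.from_quat(s["orientation"]);
    d=Rc.inv().apply(np.array(T)-s["eef_pos"]);w=(Rc.inv()*Rt).as_rotvec(degrees=True)
    print("t",round(s["time"],2),"pos",s["eef_pos"].round(1),"F",s["force"].round(1),"g",round(s["grip_width"],3),"shift",d.round(1),"turn",w.round(1)); return d,w
def tcp(P,th,back=0): # tcp for contact point P at 10mm behind tcp, retreat back
    R_=ori(th);return np.array(P)+R_.apply([0,0,10-back]),R_
E
python3 - <<'E'
from h import *
np.set_printoptions(precision=1,suppress=True)
f=lambda x,y:(220+x/3.3,150+y/3.3)
print(onz("scene",*f(203,217),86),onz("scene",*f(268,180),86))
for p in [(85,53),(159,100),(307,199),(396,260),(511,331)]: print(onz("scene",*f(*p),142))
P=[456.1,-196.1,86]
go(*tcp([456,-196,86],-35,130)); print(tcp([456,-196,86],-35,130)[0])
# intermediate: same orientation tool down at z 260
go([430,-196,280],ori(0))
E
```

```text
[ 476.9 -199.6   86. ] [ 418.  -179.7   86. ]
[ 427.5 -349.   142. ]
[ 436.3 -267.3  142. ]
[ 456.6 -114.5  142. ]
[468.9 -29.9 142. ]
[477.8  68.1 142. ]
t 0.1 pos [121.4 535.9 200. ] F [ 0.6  0.  -0. ] g 1.001 shift [556.9 642.3  16.8] turn [  0.7 -35.    2. ]
[ 522.5 -213.6  184.3]
t 0.1 pos [121.4 535.9 200. ] F [ 0.6  0.  -0. ] g 1.001 shift [462.8 645.8 -78.9] turn [ 0.1 -0.   2.1]
```

arm_command:
  series:
    - [[23,32,-8],[0,0,0.1],0.65]
    - [[23,32,-8],[0,0,0.1],0.65]
    - [[23,32,-8],[0,0,0.1],0.65]
    - [[23,32,-8],[0,0,0.1],0.65]
    - [[23,32,-8],[0,0,0.1],0.65]
    - [[23,32,-8],[0,0,0.1],0.65]
    - [[23,32,-8],[0,0,0.1],0.65]
    - [[23,32,-8],[0,0,0.1],0.65]
    - [[23,32,-8],[0,0,0.1],0.65]
    - [[23,32,-8],[0,0,0.1],0.65]
    - [[23,32,0],[0,0,0.1],0.65]
    - [[23,32,0],[0,0,0.1],0.65]
    - [[23,32,0],[0,0,0.1],0.65]
    - [[23,32,0],[0,0,0.1],0.65]
    - [[23,32,0],[0,0,0.1],0.65]
    - [[23,32,0],[0,0,0.1],0.65]
    - [[23,32,0],[0,0,0.1],0.65]
    - [[23,32,0],[0,0,0.1],0.65]
    - [[23,32,0],[0,0,0.1],0.65]
    - [[23,32,0],[0,0,0.1],0.65]

```text
time: 2.1
eef_pos: [416.7, -196.1, 280.4]
orientation: [0.992, -0.129, -0.0, -0.0]
force: [1.4, 0.7, 0.3]
grip_width: 0.649
```

```bash
python3 - <<'E'
from h import *
s=r.observe();print(s["qpos"].round(2))
go(*tcp([456,-193.5,86],-35,100))
E
```

```text
[-0.1   0.06  0.08 -0.   -1.58  1.41]
t 2.1 pos [ 416.7 -196.1  280.4] F [1.4 0.7 0.3] g 0.649 shift [ 89.1 -12.5 120.6] turn [ -0. -35.   0.]
```

arm_command:
  series:
    - [[10,-1,0],[0,-5,0],0.65]
    - [[10,-1,0],[0,-5,0],0.65]
    - [[10,-1,0],[0,-5,0],0.65]
    - [[10,-1,0],[0,-5,0],0.65]
    - [[10,-1,0],[0,-5,0],0.65]
    - [[10,-1,0],[0,-5,0],0.65]
    - [[10,-1,0],[0,-5,0],0.65]
    - [[0,0,0],[0,0,0],0.65]

```text
time: 2.9
eef_pos: [484.0, -203.9, 254.8]
orientation: [0.943, -0.122, -0.307, -0.04]
force: [1.2, 0.2, -2.6]
grip_width: 0.649
```

```bash
python3 - <<'E'
from h import *
s=r.observe();print(s["qpos"].round(2))
go(*tcp([456,-193.5,86],-35,60))
for n in("top","scene"):
    p,d=r.snapshot(n); cv2.imwrite(f"pics/{n}1.png",p); 
    q=proj(n,[r.observe()["eef_pos"]])[0];print(q); x,y=q.astype(int)
    c=p[max(0,y-70):y+70,max(0,x-90):x+90]; cv2.imwrite(f"pics/{n}1z.png",cv2.resize(c,None,fx=4,fy=4,interpolation=cv2.INTER_CUBIC))
E
```

```text
[-0.15  0.71  0.81 -0.09 -2.3   1.43]
t 2.9 pos [ 484.  -203.9  254.8] F [ 1.2  0.2 -2.6] g 0.649 shift [ 74.4  -2.7 104. ] turn [-0.   1.   0.1]
[375.85229471 225.19129455]
[272.04948823 166.31734618]
```

View pics/scene1z.png

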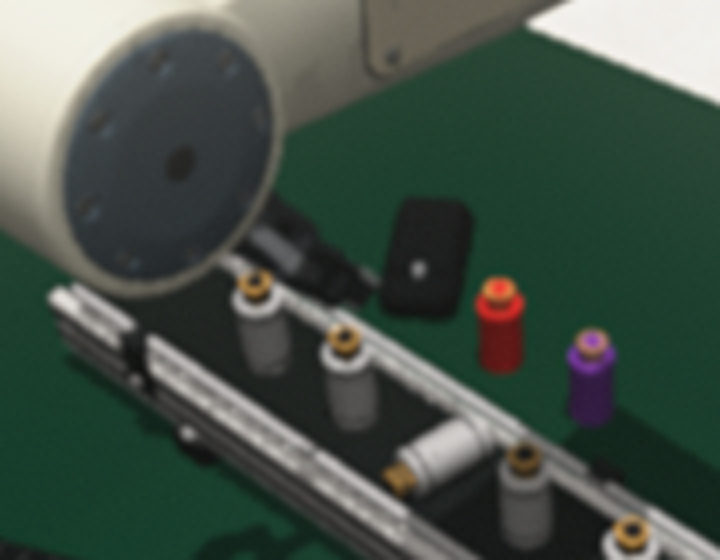

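View pics/top1z.png

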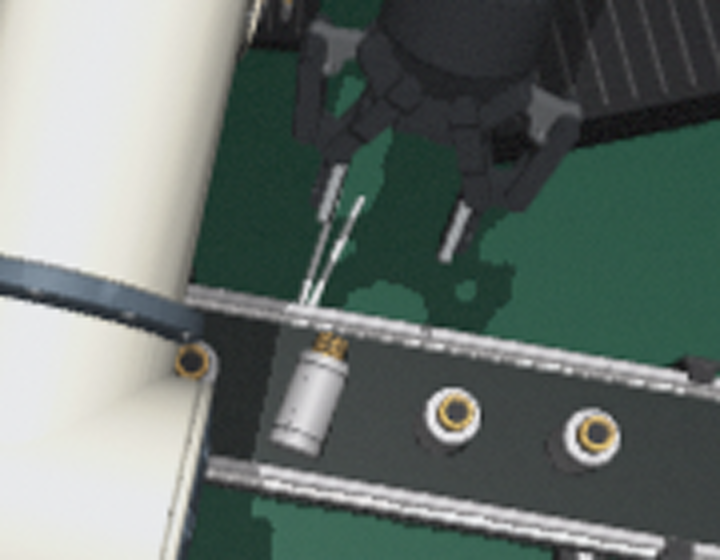

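arm_command:
  series:
    - [[15,-1,5],[0,0,0],0.65]
    - [[15,-1,5],[0,0,0],0.65]
    - [[15,-1,10],[0,0,0],0.65]
    - [[15,-1,15],[0,0,0],0.65]
    - [[14,-2,20],[0,1,0],0.65]
    - [[0,0,20],[0,0,0],0.65]
    - [[0,0,20],[0,0,0],0.65]
    - [[0,0,9],[0,0,0],0.65]
    - [[0,0,0],[0,0,0],0.65]

```text
time: 3.9
eef_pos: [484.7, -198.7, 133.7]
orientation: [0.948, -0.123, -0.291, -0.038]
force: [0.1, 0.1, 0.0]
grip_width: 0.648
```

```bash
cat > look.py <<'E'
from h import *
import sys
tag=sys.argv[1]
for n,(x,y) in (("top",(int(sys.argv[2]),int(sys.argv[3]))),("scene",(int(sys.argv[4]),int(sys.argv[5])))):
    p,d=r.snapshot(n); cv2.imwrite(f"pics/{n}{tag}.png",p)
    c=p[max(0,y-50):y+50,max(0,x-66):x+66]; cv2.imwrite(f"pics/{n}{tag}z.png",cv2.resize(c,None,fx=6,fy=6,interpolation=cv2.INTER_CUBIC))
E
python3 look.py 2 363 240 290 210; python3 - <<'E'
from h import *
go(*tcp([456,-190.5,86],-35,0))
print(proj("top",[r.observe()["eef_pos"]]))
E
```

```text
t 4.0 pos [ 486.  -199.2  134.9] F [-0.9 -0.9 -0.1] g 0.649 shift [ 1.2 -0.8 68. ] turn [ 0.  -1.   0.1]
[[367.67882928 235.63722282]]
```

View pics/scene2z.png

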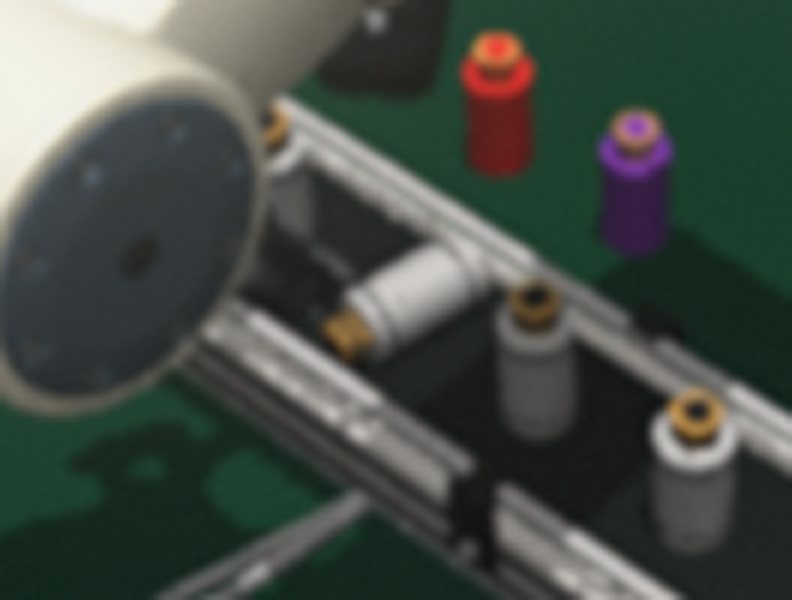

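View pics/top2z.png

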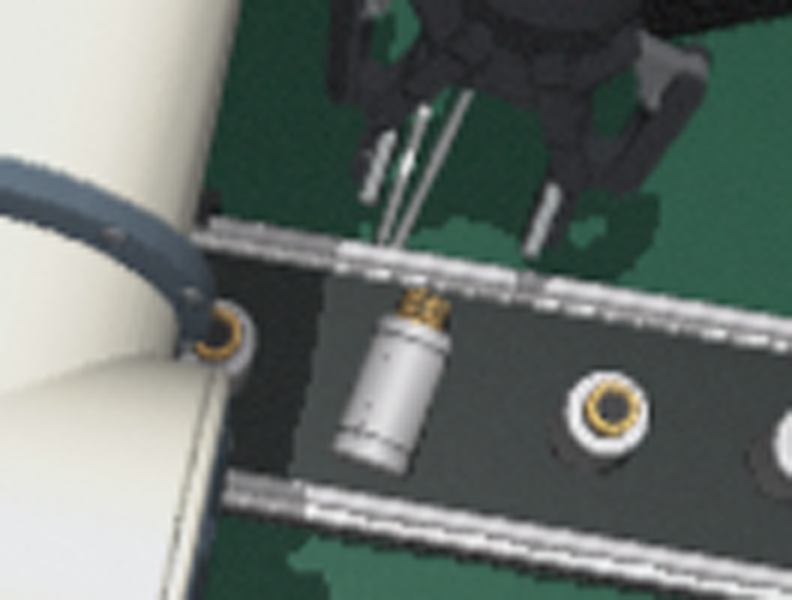

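arm_command:
  series:
    - [[1,1,10],[0,0,0],0.65]
    - [[0,0,10],[0,0,0],0.65]
    - [[0,0,10],[0,0,0],0.65]
    - [[0,0,10],[0,0,0],0.65]
    - [[0,0,8],[0,0,0],0.65]
    - [[0,0,6],[0,0,0],0.65]
    - [[0,0,4],[0,0,0],0.65]
    - [[0,0,0],[0,0,0],0.65]

```text
time: 4.8
eef_pos: [455.0, -192.1, 86.0]
orientation: [0.948, -0.123, -0.29, -0.038]
force: [-0.7, -0.6, -0.7]
grip_width: 0.648
```

```bash
python3 look.py 3 363 240 290 210; python3 - <<'E'
from h import *
go(*tcp([456,-192,86],-35,0))
E
```

```text
t 4.9 pos [ 455.4 -192.3   86.4] F [-0.2  0.2 -0.1] g 0.653 shift [ 0.5 -0.4 10. ] turn [ 0. -1.  0.]
```

View pics/top3z.png

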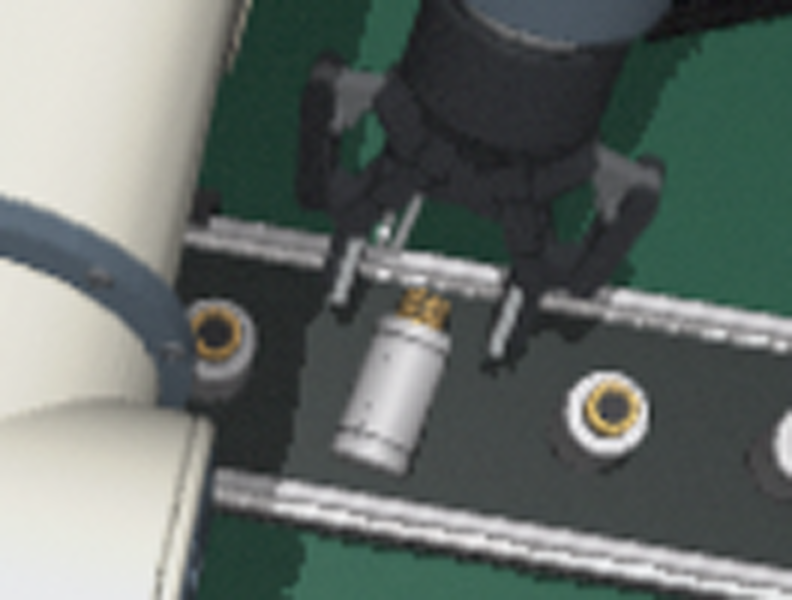

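View pics/scene3z.png

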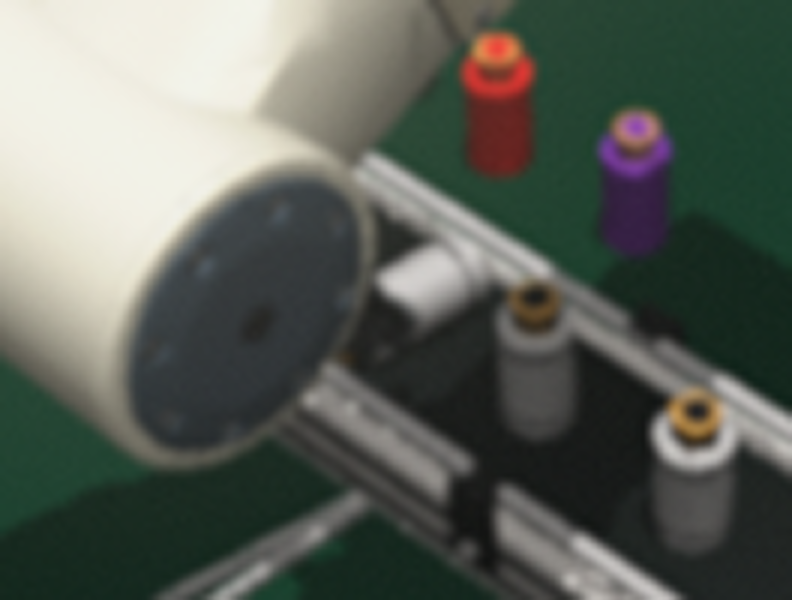

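```bash
python3 - <<'E'
from h import *
p=cv2.imread("pics/top3.png")[215:275,335:405].astype(float)
p=255*(np.clip(p/160,0,1)**0.5)
cv2.imwrite("pics/t3c.png",cv2.resize(p.astype(np.uint8),None,fx=10,fy=10,interpolation=cv2.INTER_CUBIC))
p,D=r.snapshot("top");c=cam("top")
for v in range(228,262,3):
    print(v,[tuple(int(t) for t in dep("top",D,u,v)) for u in (349,351,353,355,363,377,379,381,383)])
E
```

```text
228 [(530, -161, 1), (530, -166, 1), (499, -163, 146), (498, -167, 153), (531, -197, 8), (535, -234, 0), (535, -239, 2), (494, -223, 184), (495, -228, 183)]
231 [(503, -157, 89), (504, -162, 89), (492, -164, 142), (492, -168, 145), (506, -191, 87), (528, -234, 0), (528, -239, 0), (528, -245, 0), (490, -229, 176)]
234 [(500, -158, 70), (487, -160, 134), (488, -165, 129), (487, -169, 138), (498, -191, 92), (501, -225, 89), (500, -229, 93), (501, -234, 90), (485, -230, 165)]
237 [(492, -159, 70), (493, -164, 68), (480, -165, 134), (480, -170, 135), (494, -193, 73), (497, -227, 72), (498, -232, 68), (483, -229, 142), (480, -231, 158)]
240 [(485, -159, 68), (486, -164, 69), (486, -169, 69), (485, -174, 73), (487, -193, 70), (490, -228, 70), (490, -233, 69), (475, -229, 146), (475, -233, 149)]
243 [(477, -160, 70), (478, -165, 69), (478, -169, 70), (479, -174, 69), (474, -192, 98), (482, -228, 72), (470, -225, 136), (262, -105, 1216), (471, -235, 133)]
246 [(470, -160, 70), (471, -165, 68), (471, -170, 67), (472, -175, 65), (466, -192, 104), (474, -228, 72), (464, -227, 129), (466, -232, 120), (465, -236, 127)]
249 [(463, -161, 68), (464, -166, 67), (464, -170, 69), (464, -175, 66), (459, -192, 102), (467, -229, 70), (468, -233, 70), (468, -238, 69), (468, -243, 73)]
252 [(456, -161, 67), (455, -166, 72), (456, -171, 71), (457, -176, 66), (452, -192, 103), (460, -229, 71), (461, -234, 67), (461, -239, 69), (461, -244, 69)]
255 [(448, -161, 72), (448, -166, 69), (449, -171, 66), (449, -176, 69), (445, -193, 101), (453, -229, 69), (453, -234, 70), (453, -239, 68), (453, -244, 71)]
258 [(441, -162, 70), (441, -167, 71), (442, -172, 67), (438, -175, 93), (438, -193, 103), (445, -230, 68), (446, -235, 68), (445, -239, 73), (446, -244, 68)]
261 [(433, -162, 72), (434, -167, 65), (431, -171, 92), (430, -175, 96), (431, -194, 99), (437, -229, 74), (438, -235, 68), (262, -105, 1216), (439, -244, 71)]
```

View pics/t3c.png

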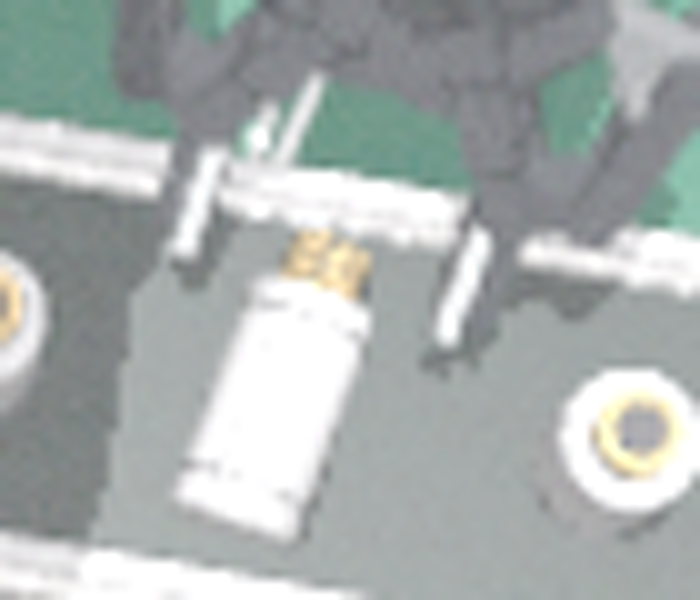

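arm_command:
  series:
    - [[0,0,5],[0,0,0],0.65]
    - [[0,0,5],[0,0,0],0.65]
    - [[0,0,0],[0,0,0],0.65]

```text
time: 5.25
eef_pos: [449.0, -190.4, 77.3]
orientation: [0.948, -0.123, -0.291, -0.038]
force: [-0.8, -0.3, 0.2]
grip_width: 0.65
```

```bash
python3 - <<'E'
from h import *
print(r.grip_depth)
p,D=r.snapshot("top");c=cam("top");np.save("top4.npy",D)
go(*tcp([456,-192,86],-35,0))
q=p[215:275,335:405].astype(float)
q=255*(np.clip(q/160,0,1)**0.5)
cv2.imwrite("pics/t4c.png",cv2.resize(q.astype(np.uint8),None,fx=10,fy=10,interpolation=cv2.INTER_CUBIC))
# points in finger boxes, in tool coordinates
s=r.observe();R=Ro.from_quat(s["orientation"])
vv,uu=np.mgrid[200:275,335:405]
P=np.array([dep("top",D,u,v) for u,v in zip(uu.ravel(),vv.ravel())])
T=R.inv().apply(P-s["eef_pos"])
m=(P[:,2]>108)&(P[:,2]<300)&(abs(T[:,0])<40)&(abs(T[:,1])<60)
T=T[m];o=T[np.argsort(-T[:,2])][:25];print(o.round(0).astype(int).tolist())
E
```

```text
18.700000000000003
t 5.3 pos [ 449.3 -190.6   77.6] F [ 0.6  0.  -0.3] g 0.652 shift [ 0.8 -0.4 -0.8] turn [ 0.  -0.9  0. ]Traceback (most recent call last):
  File "<stdin>", line 11, in <module>
  File "h.py", line 12, in dep
    C,d=ray(n,u,v);return C+d*D[int(round(v)),int(round(u))]
        ~~~^^^^^^^
  File "h.py", line 6, in ray
    c=cam(n);K=c["K"];D=np.array([c["k1"],0,0,0,0.])
  File "h.py", line 4, in cam
    c=r.camera_info(n);return c
ValueError: time passes only in moves, steps and waits
```

View pics/t4c.png

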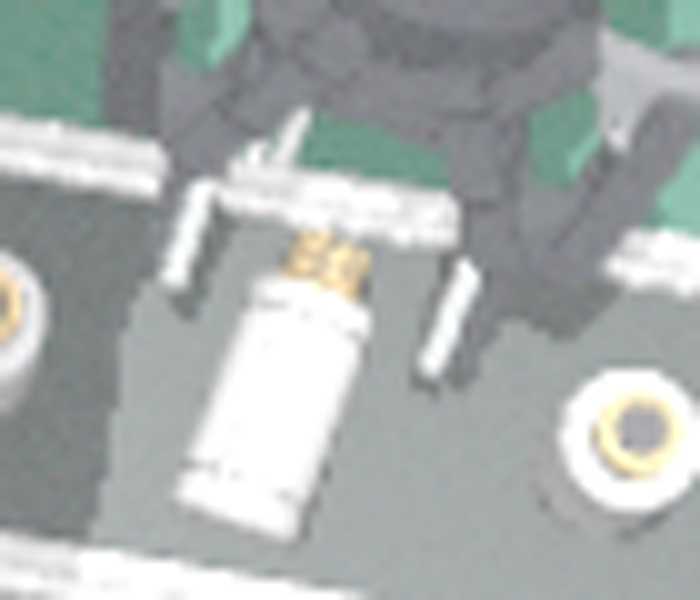

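```bash
sed -i 's/^def cam(n):/_cc={}\ndef cam(n):\n    if n not in _cc: _cc[n]=r.camera_info(n)\n    return _cc[n]/' h.py; python3 - <<'E'
from h import *
D=np.load("top4.npy")
s=r.observe();R=Ro.from_quat(s["orientation"])
out=[]
for v in range(200,275):
  for u in range(335,405):
    P=dep("top",D,u,v);T=R.inv().apply(P-s["eef_pos"])
    if 106<P[2]<300 and abs(T[0])<40 and abs(T[1])<60: out.append(list(T.round().astype(int))+[u,v,int(P[2])])
out.sort(key=lambda t:-t[2]);print(*out[:24],sep="\n")
E
```

```text
[np.int64(-40), np.int64(-59), np.int64(-24), 336, 252, 119]
[np.int64(-16), np.int64(2), np.int64(-24), 363, 253, 106]
[np.int64(-36), np.int64(-56), np.int64(-28), 338, 250, 121]
[np.int64(-40), np.int64(-57), np.int64(-28), 337, 251, 123]
[np.int64(-32), np.int64(-55), np.int64(-32), 339, 248, 121]
[np.int64(-36), np.int64(-59), np.int64(-34), 337, 248, 126]
[np.int64(-36), np.int64(-57), np.int64(-35), 338, 248, 126]
[np.int64(-40), np.int64(-58), np.int64(-35), 337, 249, 128]
[np.int64(-4), np.int64(29), np.int64(-35), 376, 250, 108]
[np.int64(-35), np.int64(-60), np.int64(-36), 337, 247, 127]
[np.int64(-40), np.int64(-56), np.int64(-36), 338, 249, 129]
[np.int64(-8), np.int64(29), np.int64(-36), 376, 251, 111]
[np.int64(-31), np.int64(-56), np.int64(-37), 339, 246, 126]
[np.int64(-35), np.int64(-56), np.int64(-38), 339, 247, 128]
[np.int64(-10), np.int64(-30), np.int64(-39), 352, 243, 115]
[np.int64(-34), np.int64(-58), np.int64(-39), 338, 246, 128]
[np.int64(-37), np.int64(-58), np.int64(-39), 338, 247, 130]
[np.int64(-9), np.int64(31), np.int64(-39), 377, 251, 115]
[np.int64(-8), np.int64(-31), np.int64(-40), 352, 242, 115]
[np.int64(3), np.int64(29), np.int64(-40), 377, 247, 109]
[np.int64(-5), np.int64(-37), np.int64(-41), 350, 240, 114]
[np.int64(-10), np.int64(-33), np.int64(-41), 351, 242, 116]
[np.int64(-32), np.int64(-57), np.int64(-41), 339, 245, 129]
[np.int64(-8), np.int64(31), np.int64(-41), 377, 250, 116]
```

arm_command:
  series:
    - [[0,0,1],[0,0,0],0.65]
    - [[0,0,1],[0,0,0],0.65]
    - [[0,0,1],[0,0,0],0.65]
    - [[0,0,1],[0,0,0],0.65]
    - [[0,0,0],[0,0,0],0.65]

```text
time: 5.8
eef_pos: [447.5, -190.1, 74.5]
orientation: [0.948, -0.123, -0.29, -0.038]
force: [-1.1, -0.2, 0.2]
grip_width: 0.651
```

arm_command:
  series:
    - [[0,0,2],[0,0,0],0.65]
    - [[0,0,2],[0,0,0],0.65]
    - [[0,0,2],[0,0,0],0.65]
    - [[0,0,0],[0,0,0],0.65]

```text
time: 6.2
eef_pos: [444.0, -189.2, 69.4]
orientation: [0.948, -0.123, -0.29, -0.038]
force: [0.2, 0.5, -0.1]
grip_width: 0.649
```

```bash
sed -i 's/\[0,0,10-back\]/[0,0,42-back]/' h.py; python3 - <<'E'
from h import *
go(*tcp([456,-194,86],-35,0))
go(*tcp([456,-194,86],-35,10))
E
```

```text
t 6.2 pos [ 444.  -189.2   69.4] F [ 0.2  0.5 -0.1] g 0.649 shift [ 0.6  1.6 21. ] turn [ 0. -1.  0.]
t 6.2 pos [ 444.  -189.2   69.4] F [ 0.2  0.5 -0.1] g 0.649 shift [ 0.8  1.6 11. ] turn [ 0. -1.  0.]
```

arm_command:
  series:
    - [[1,1,3],[0,0,0],0.65]
    - [[0,0,3],[0,0,0],0.65]
    - [[0,0,3],[0,0,0],0.65]
    - [[0,0,2],[0,0,0],0.65]
    - [[0,0,0],[0,0,0],0.65]

```text
time: 6.7
eef_pos: [438.6, -188.8, 59.7]
orientation: [0.948, -0.123, -0.29, -0.038]
force: [-0.1, 0.1, 0.1]
grip_width: 0.652
```

```bash
cat > tips.py <<'E'
from h import *
import sys
p,D=r.snapshot("top")
u0,u1,v0,v1=map(int,sys.argv[2:6])
q=p[v0:v1,u0:u1].astype(float);q=255*(np.clip(q/160,0,1)**0.5)
cv2.imwrite(f"pics/{sys.argv[1]}.png",cv2.resize(q.astype(np.uint8),None,fx=10,fy=10,interpolation=cv2.INTER_CUBIC))
s=r.observe();R=Ro.from_quat(s["orientation"])
print(s["eef_pos"].round(1),s["force"].round(1))
out=[]
for v in range(v0,v1):
  for u in range(u0,u1):
    P=dep("top",D,u,v);T=R.inv().apply(P-s["eef_pos"])
    if 80<P[2]<300 and abs(T[0])<16 and 20<abs(T[1])<50: out.append([int(t) for t in T.round()]+[u,v,int(P[2])])
out.sort(key=lambda t:-t[2]);print(*out[:14],sep="\n")
E
python3 tips.py t5 335 405 215 275
```

```text
[ 438.8 -188.9   59.9] [ 0.6 -0.2 -0.3]
[5, 29, -36, 375, 253, 87]
[-7, -32, -37, 350, 248, 94]
[-7, 34, -37, 376, 257, 94]
[-8, 30, -40, 375, 256, 97]
[-10, -29, -41, 351, 248, 99]
[-9, -27, -42, 352, 248, 99]
[-9, 33, -42, 376, 256, 99]
[-4, 39, -43, 379, 255, 97]
[-6, -38, -44, 348, 245, 99]
[-5, -36, -44, 349, 245, 98]
[-10, -32, -44, 350, 247, 101]
[-10, -30, -44, 351, 247, 101]
[-8, 34, -44, 377, 255, 101]
[-4, 41, -44, 380, 255, 98]
```

View pics/t5.png

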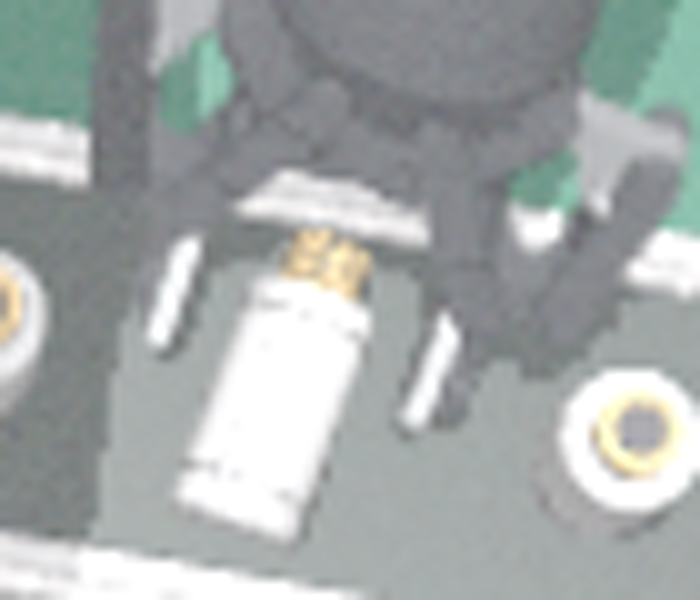

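arm_command:
  series:
    - [[0,0,0],[0,0,0],0.55]
    - [[0,0,3],[0,0,0],0.55]
    - [[0,0,3],[0,0,0],0.55]
    - [[0,0,2],[0,0,0],0.55]
    - [[0,0,0],[0,0,0],0.55]

```text
time: 7.25
eef_pos: [434.2, -187.6, 53.1]
orientation: [0.948, -0.123, -0.29, -0.038]
force: [-0.2, -0.4, -0.4]
grip_width: 0.548
```

```bash
python3 tips.py t6 335 405 215 275; python3 -c "
from h import *
go(*tcp([456,-194,86],-35,0))"
```

```text
[ 434.4 -187.7   53.2] [-0.8 -0.1  1.1]
[-9, -24, -36, 352, 252, 88]
[0, 24, -36, 372, 256, 82]
[-10, 29, -37, 373, 259, 89]
[-8, -27, -38, 351, 251, 88]
[-8, 26, -38, 372, 258, 89]
[-9, 31, -38, 374, 259, 89]
[-3, -34, -40, 349, 248, 88]
[-8, -28, -41, 351, 250, 91]
[6, 25, -41, 373, 253, 83]
[-5, 32, -41, 375, 257, 90]
[-4, -32, -42, 350, 248, 90]
[-7, -31, -42, 350, 249, 91]
[-8, -26, -42, 352, 250, 92]
[-11, -25, -42, 352, 251, 94]
t 7.3 pos [ 434.4 -187.7   53.2] F [-0.8 -0.1  1.1] g 0.546 shift [-0.4  0.5  2.2] turn [ 0. -1.  0.]
```

View pics/t6.png

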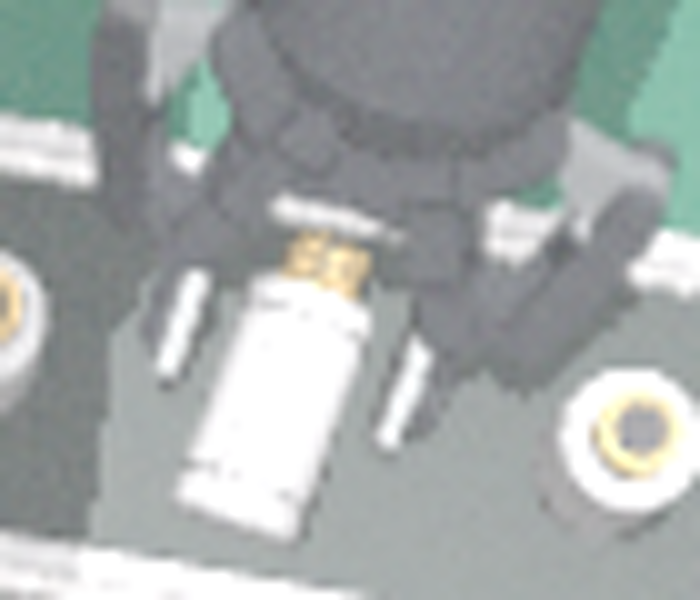

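arm_command:
  series:
    - [[0,0,0],[0,0,0],0.2]
    - [[0,0,0],[0,0,0],0.2]
    - [[0,0,0],[0,0,0],0.2]
    - [[0,0,0],[0,0,0],0.2]
    - [[0,0,0],[0,0,0],0.2]
    - [[0,0,0],[0,0,0],0.2]

```text
time: 7.9
eef_pos: [434.9, -187.9, 53.6]
orientation: [0.949, -0.123, -0.29, -0.037]
force: [2.8, 0.2, 4.3]
grip_width: 0.351
```

```bash
python3 tips.py t7 335 405 215 275
```

```text
[ 434.8 -187.9   53.6] [ 1.1 -0.   5. ]
[-5, 20, -35, 370, 257, 85]
[-8, 21, -35, 370, 258, 86]
[-5, -26, -38, 352, 250, 87]
[-5, -23, -39, 353, 250, 88]
[-6, 27, -39, 373, 257, 89]
[-5, 24, -40, 372, 256, 89]
[-4, 26, -40, 373, 256, 88]
[-8, 22, -40, 371, 257, 91]
[-6, -21, -41, 354, 250, 91]
[-6, -26, -42, 352, 249, 92]
[-4, -24, -42, 353, 249, 90]
[-9, -20, -42, 354, 251, 93]
[-3, 23, -42, 372, 255, 89]
[-4, 29, -42, 374, 256, 90]
```

View pics/t7.png

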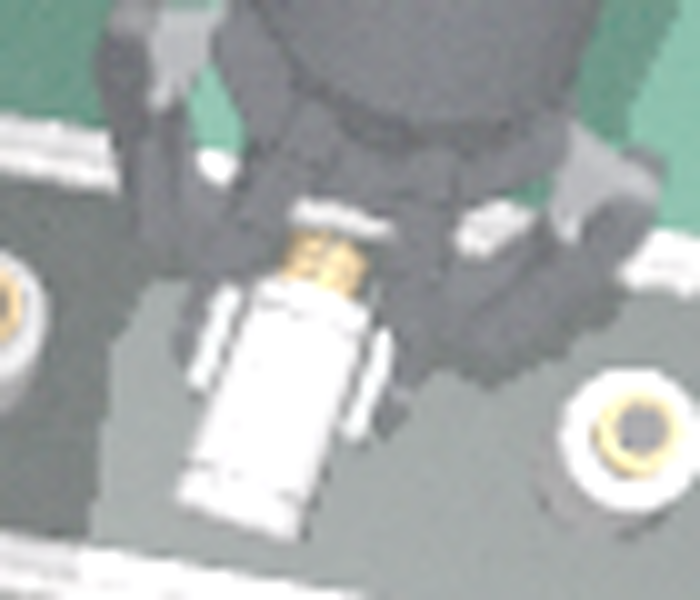

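arm_command:
  series:
    - [[-2,0,-3],[0,0,0],0.2]
    - [[-3.5,0,-5],[0,0,0],0.2]
    - [[-3.5,0,-5],[0,0,0],0.2]
    - [[-3.5,0,-5],[0,0,0],0.2]
    - [[-3.5,0,-5],[0,0,0],0.2]
    - [[-3.5,0,-5],[0,0,0],0.2]
    - [[-1.5,0,-2],[0,0,0],0.2]
    - [[0,0,0],[0,0,0],0.2]

```text
time: 8.75
eef_pos: [434.2, -187.6, 90.3]
orientation: [0.949, -0.123, -0.289, -0.038]
force: [-0.1, 0.3, -2.4]
grip_width: 0.35
```

```bash
python3 tips.py t8 335 405 205 265; python3 -c "
from h import *
print(r.observe()['qpos'].round(2))"
```

```text
[ 434.  -187.5   89.9] [ 0.4 -0.4 -2.6]
[-3, -23, -36, 354, 248, 121]
[-8, 22, -36, 372, 256, 124]
[-4, 25, -39, 374, 254, 124]
[-10, 21, -40, 372, 255, 129]
[-6, -21, -41, 355, 248, 127]
[-4, 27, -41, 375, 254, 126]
[-5, -24, -42, 354, 247, 127]
[-4, -21, -42, 355, 247, 127]
[-10, -20, -42, 355, 249, 130]
[-8, 21, -42, 372, 254, 129]
[-7, 23, -42, 373, 254, 128]
[-3, -24, -43, 354, 246, 127]
[-7, -26, -43, 353, 247, 129]
[-4, 24, -43, 374, 253, 127]
[-0.14  0.62  0.25 -0.07 -1.79  1.45]
```

View pics/t8.png

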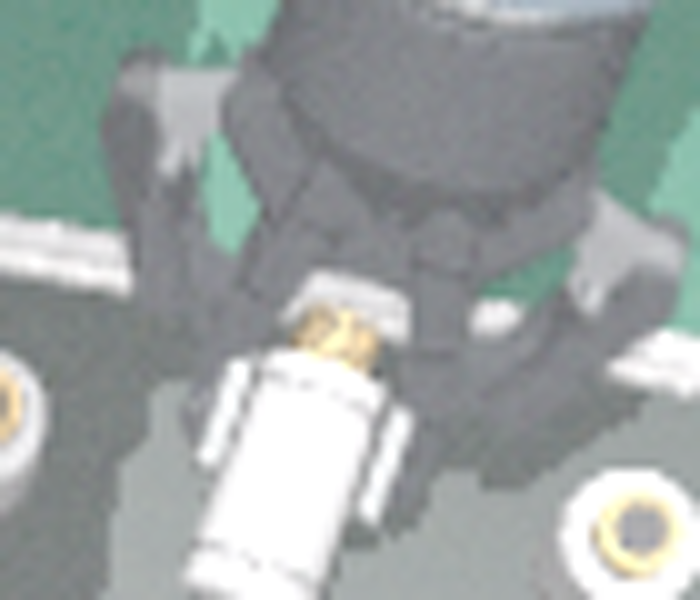

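arm_command:
  series:
    - [[2.2,0,0],[0,3,0],0.2]
    - [[3.3,0,-0.1],[0,4.5,0],0.2]
    - [[3.3,0,-0.1],[0,4.5,0],0.2]
    - [[3.3,0,-0.1],[0,4.5,0],0.2]
    - [[3.3,0,-0.1],[0,4.5,0],0.2]
    - [[3.3,0,-0.1],[0,4.5,0],0.2]
    - [[3.3,0,-0.1],[0,4.5,0],0.2]
    - [[3.3,0,-0.1],[0,4.5,0],0.2]
    - [[3.3,0,-0.1],[0,4.5,0],0.2]
    - [[3.3,0,-0.1],[0,4.5,0],0.2]
    - [[3.3,0,-0.1],[0,4.5,0],0.2]
    - [[2.2,0,0],[0,3,0],0.2]
    - [[0,0,0],[0,0,0],0.2]

```text
time: 10.1
eef_pos: [465.7, -196.3, 83.1]
orientation: [0.981, -0.127, 0.145, 0.019]
force: [-0.3, -0.1, -2.5]
grip_width: 0.354
```

```bash
python3 -c "
from h import *
s=r.observe();print(s['qpos'].round(2),s['grip_width'],s['force'])
R=Ro.from_quat(s['orientation']);print('P',s['eef_pos']+R.apply([0,0,-42]),R.as_matrix().round(3))"; python3 look.py 9 363 240 290 210
```

```text
[-0.04  0.04 -0.55  0.1  -0.7   1.28] 0.35358309518050346 [-0.32530466 -0.09223314 -2.51140953]
P [ 453.93014424 -193.18054058  123.30191751] [[ 0.925 -0.255  0.28 ]
 [-0.244 -0.967 -0.074]
 [ 0.29   0.    -0.957]]
```

View pics/scene9z.png

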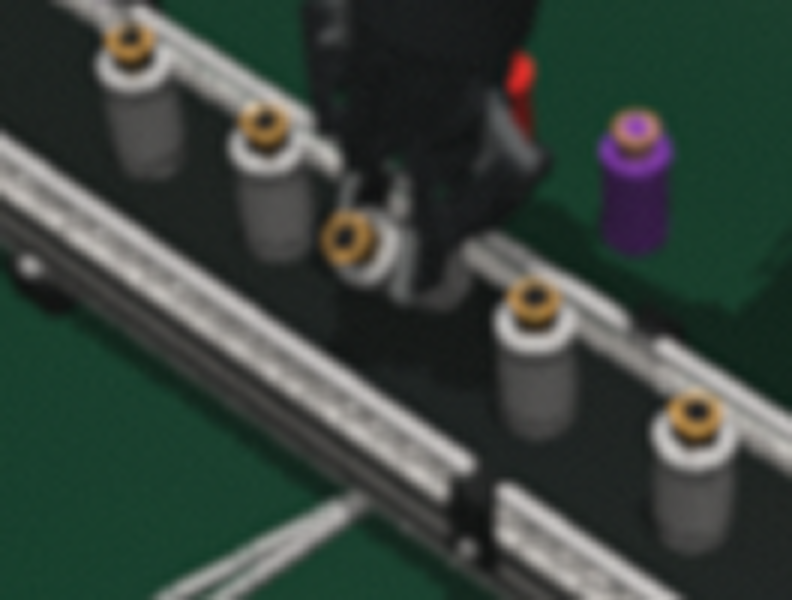

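View pics/top9z.png

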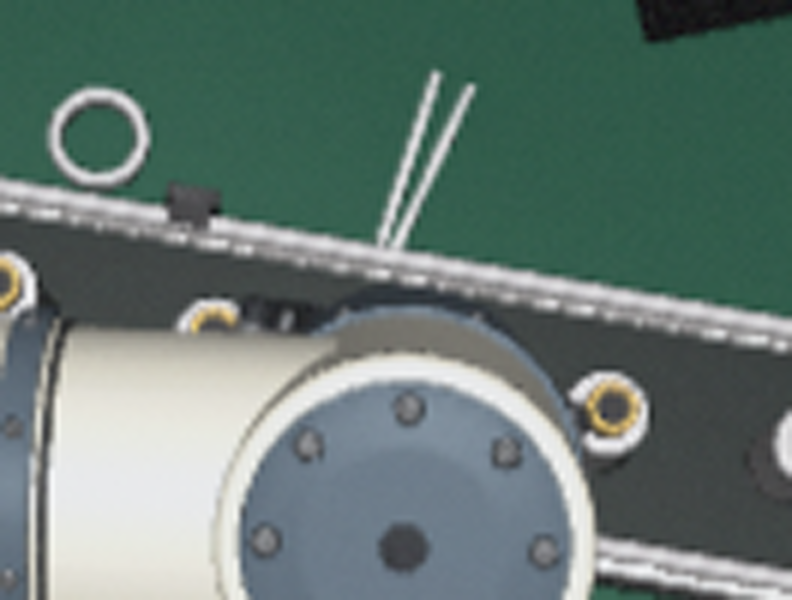

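```bash
cat > kin.py <<'E'
from h import *
from scipy.optimize import least_squares
s=r.observe()
data=[([1.63261,.25569,.107124,-.00043,-1.42388,-.28457],[121.35,535.94,199.98],[.9938,-.11118,-.00007,.00085]),
([-.1,.06,.08,0,-1.58,1.41],[416.7,-196.1,280.4],[.992,-.129,0,0]),
([-.15,.71,.81,-.09,-2.3,1.43],[484,-203.9,254.8],[.943,-.122,-.307,-.04]),
([-.14,.62,.25,-.07,-1.79,1.45],[434,-187.5,89.9],[.949,-.123,-.289,-.038]),
(list(s["qpos"]),list(s["eef_pos"]),list(s["orientation"]))]
Rot=Ro.from_euler
def fk(q,p,s4,s6):
    a,d,h,L1,L2,e,Lt=p[:7]
    z=Rot('z',q[0]);f=Rot('y',q[1]-q[2])
    W=np.array([a,d,h])+Rot('y',q[1]).apply([0,0,L1])+f.apply([L2,0,e])
    O=z*f*Rot('x',s4*q[3])*Rot('y',-q[4])
    Rt=O*Rot('x',s6*q[5]+p[7])   # tool dir = x
    return z.apply(W)+O.apply([Lt,0,0]), Rt*Rot('y',90,degrees=True)
def res(p,s4,s6):
    o=[]
    for q,x,w in data:
        P,R=fk(q,p,s4,s6); o+=list((P-x)/5)+list((R.inv()*Ro.from_quat(w)).as_rotvec()*20)
    return o
best=None
for s4 in(1,-1):
  for s6 in(1,-1):
    for c in np.arange(0,6.3,1.57):
      S=least_squares(res,[0,-154,300,400,400,0,200,c],args=(s4,s6))
      if best is None or S.cost<best[0]: best=(S.cost,S.x,s4,s6)
fkb=lambda q:fk(q,*best[1:])
lo=np.array([-2.95,-1.21,-1.09,-2.87,-2.94,-3.05]);hi=np.array([2.95,1.97,1.5,1.71,-.07,3.05])
def ik(X,Rt,q0):
    f=lambda q:np.r_[(fkb(q)[0]-X)/10,(fkb(q)[1].inv()*Rt).as_rotvec()*10]
    S=least_squares(f,np.clip(q0,lo+.01,hi-.01),bounds=(lo,hi));return S.x,S.cost
E
python3 - <<'E'
from kin import *
np.set_printoptions(precision=2,suppress=True)
print(best); 
print([fkb(q)[0]-x for q,x,w in data])
q0=r.observe()["qpos"]
for yaw in(-40,-20,0,20,40):
  for tool in (45,50,56):
    aa=Rot('z',yaw,degrees=True).apply(a)
    R_=ori(tool,aa);X=np.array([451,-194,108])+R_.apply([0,0,42])
    c=min((ik(X,R_,np.r_[q0[:3],q4,-.5,q6]) for q4 in(0,1.5,-1.5) for q6 in(-.3,1.3,2.8)),key=lambda t:t[1])
    print(yaw,tool,c[0],round(c[1],3))
E
```

```text
(np.float64(4.542641307641658), array([   9.42, -154.36,  133.91,  570.98,  382.7 ,   -2.93,  430.46,
         -1.57]), -1, -1)
[array([-0.28,  3.74, -3.66]), array([-3.28, -0.51, -2.25]), array([0.75, 3.7 , 0.67]), array([ 2.16, -0.17, 10.67]), array([-3.02, -3.01, -5.43])]
-40 45 [ 0.66  0.06 -0.93  1.04 -0.96 -0.84] 0.0
-40 50 [ 0.75  0.11 -1.    1.11 -1.01 -1.02] 0.0
-40 56 [ 0.85  0.2  -1.09  1.17 -1.07 -1.26] 0.0
-20 45 [ 0.58 -0.09 -1.07  1.31 -0.74 -0.71] 0.0
-20 50 [ 0.63 -0.07 -1.09  1.33 -0.8  -0.78] 0.181
-20 56 [ 0.68 -0.05 -1.09  1.31 -0.86 -0.82] 1.079
0 45 [ 0.21 -0.12 -1.05  1.71 -0.34 -0.5 ] 0.077
0 50 [ 0.31 -0.13 -1.09  1.71 -0.45 -0.59] 0.51
0 56 [ 0.32 -0.14 -1.09  1.71 -0.47 -0.6 ] 1.723
20 45 [-0.31  0.03 -0.96 -2.09 -0.32 -2.31] 0.0
20 50 [-0.35  0.08 -1.04 -2.38 -0.49 -1.98] 0.0
20 56 [-0.43  0.17 -1.09 -2.43 -0.7  -1.83] 0.039
40 45 [-0.56  0.19 -0.76 -1.4  -0.65 -2.52] 0.0
40 50 [-0.62  0.24 -0.8  -1.56 -0.73 -2.3 ] 0.0
40 56 [-0.69  0.31 -0.85 -1.71 -0.86 -2.07] 0.0
```

```bash
python3 - <<'E'
from kin import *
np.set_printoptions(precision=2,suppress=True)
q0=r.observe()["qpos"]
for x in(452,460):
 for yaw in(-30,-20,-10,0):
  for tool in (40,44,48,52):
    aa=Rot('z',yaw,degrees=True).apply(a)
    R_=ori(tool,aa);X=np.array([x,-196,109])+R_.apply([0,0,42])
    c=ik(X,R_,np.r_[q0[:3],1.2,-.5,-.3])
    print(x,yaw,tool,c[0],round(c[1],3),(c[0]-hi)[3].round(2),(c[0]-lo)[2].round(2))
E
```

```text
452 -30 40 [ 0.52 -0.04 -0.92  1.05 -0.8  -0.54] 0.0 -0.66 0.17
452 -30 44 [ 0.61 -0.03 -0.99  1.15 -0.85 -0.73] 0.0 -0.56 0.1
452 -30 48 [ 0.7   0.   -1.06  1.22 -0.91 -0.91] 0.0 -0.49 0.03
452 -30 52 [ 0.76  0.04 -1.09  1.24 -0.96 -1.  ] 0.053 -0.47 0.0
452 -20 40 [ 0.44 -0.09 -0.97  1.16 -0.66 -0.42] 0.0 -0.55 0.12
452 -20 44 [ 0.54 -0.09 -1.05  1.29 -0.72 -0.65] 0.0 -0.42 0.04
452 -20 48 [ 0.61 -0.08 -1.09  1.34 -0.78 -0.77] 0.037 -0.37 0.0
452 -20 52 [ 0.64 -0.07 -1.09  1.33 -0.81 -0.79] 0.367 -0.38 0.0
452 -10 40 [ 0.3  -0.12 -0.99  1.28 -0.47 -0.28] 0.0 -0.43 0.1
452 -10 44 [ 0.38 -0.12 -1.07  1.5  -0.53 -0.57] 0.0 -0.21 0.02
452 -10 48 [ 0.41 -0.12 -1.09  1.55 -0.56 -0.65] 0.108 -0.16 0.0
452 -10 52 [ 0.42 -0.12 -1.09  1.56 -0.57 -0.66] 0.58 -0.15 0.0
452 0 40 [ 0.11 -0.1  -0.98  1.43 -0.24 -0.15] 0.0 -0.28 0.11
452 0 44 [ 0.17 -0.11 -1.03  1.71 -0.3  -0.47] 0.035 -0.0 0.06
452 0 48 [ 0.28 -0.13 -1.07  1.71 -0.42 -0.56] 0.301 -0.0 0.02
452 0 52 [ 0.32 -0.13 -1.09  1.71 -0.46 -0.6 ] 0.814 -0.0 0.0
460 -30 40 [ 0.51 -0.02 -0.91  1.06 -0.79 -0.54] 0.0 -0.65 0.18
460 -30 44 [ 0.5
[... 239 characters left out ...]
4
460 -20 44 [ 0.52 -0.07 -1.03  1.31 -0.71 -0.65] 0.0 -0.4 0.06
460 -20 48 [ 0.6  -0.06 -1.09  1.39 -0.77 -0.81] 0.012 -0.32 0.0
460 -20 52 [ 0.62 -0.04 -1.09  1.38 -0.81 -0.83] 0.271 -0.33 0.0
460 -10 40 [ 0.29 -0.1  -0.97  1.29 -0.46 -0.29] 0.0 -0.42 0.12
460 -10 44 [ 0.37 -0.1  -1.05  1.53 -0.52 -0.59] 0.0 -0.18 0.04
460 -10 48 [ 0.41 -0.1  -1.09  1.61 -0.57 -0.7 ] 0.063 -0.1 0.0
460 -10 52 [ 0.41 -0.1  -1.09  1.61 -0.58 -0.71] 0.469 -0.1 0.0
460 0 40 [ 0.11 -0.08 -0.96  1.45 -0.23 -0.16] 0.0 -0.26 0.13
460 0 44 [ 0.16 -0.09 -1.01  1.71 -0.3  -0.47] 0.043 -0.0 0.08
460 0 48 [ 0.26 -0.11 -1.05  1.71 -0.4  -0.55] 0.338 -0.0 0.04
460 0 52 [ 0.35 -0.11 -1.09  1.71 -0.5  -0.63] 0.852 -0.0 0.0
```

```bash
cat >> h.py <<'E'
def rows(tool,yaw,n,dP=(0,0,0),c=-42):
    s=r.observe();Rc=Ro.from_quat(s["orientation"]);Rt=ori(tool,Ro.from_euler('z',yaw,degrees=True).apply(a))
    w=(Rc.inv()*Rt).as_rotvec(degrees=True)/n
    p=np.array([0,0,c]);print("P",(s["eef_pos"]+Rc.apply(p)).round(1),"w/row",w.round(2),"shift/row",(p-Ro.from_rotvec(w,degrees=True).apply(p)).round(2),"F",s["force"].round(1),"q",s["qpos"].round(2))
E
python3 -c "
from h import *
rows(42,-8,10)"
```

```text
P [ 456.3 -193.5  124.3] w/row [-0.4   2.51  0.71] shift/row [ 1.83  0.3  -0.04] F [ 0.6 -0.7 -0.8] q [-0.04  0.04 -0.54  0.1  -0.7   1.29]
```

arm_command:
  series:
    - [[1.8,0.3,0],[-0.4,2.5,0.7],0.2]
    - [[1.8,0.3,0],[-0.4,2.5,0.7],0.2]
    - [[1.8,0.3,0],[-0.4,2.5,0.7],0.2]
    - [[1.8,0.3,0],[-0.4,2.5,0.7],0.2]
    - [[1.8,0.3,0],[-0.4,2.5,0.7],0.2]
    - [[1.8,0.3,0],[-0.4,2.5,0.7],0.2]
    - [[1.8,0.3,0],[-0.4,2.5,0.7],0.2]
    - [[1.8,0.3,0],[-0.4,2.5,0.7],0.2]
    - [[1.8,0.3,0],[-0.4,2.5,0.7],0.2]
    - [[1.8,0.3,0],[-0.4,2.5,0.7],0.2]
    - [[0,0,0],[0,0,0],0.2]

```text
time: 11.3
eef_pos: [480.4, -214.2, 134.5]
orientation: [0.927, -0.183, 0.318, 0.071]
force: [0.6, 0.7, -2.3]
grip_width: 0.352
```

```bash
python3 -c "
from h import *
rows(42,-8,1)"; python3 look.py 10 363 240 290 210
```

```text
P [ 456.7 -203.8  167.6] w/row [0.51 3.92 0.74] shift/row [ 2.87 -0.36 -0.1 ] F [ 0.6  0.7 -2.3] q [-0.31 -0.17 -1.06  1.35 -0.07  0.16]
```

View pics/scene10z.png

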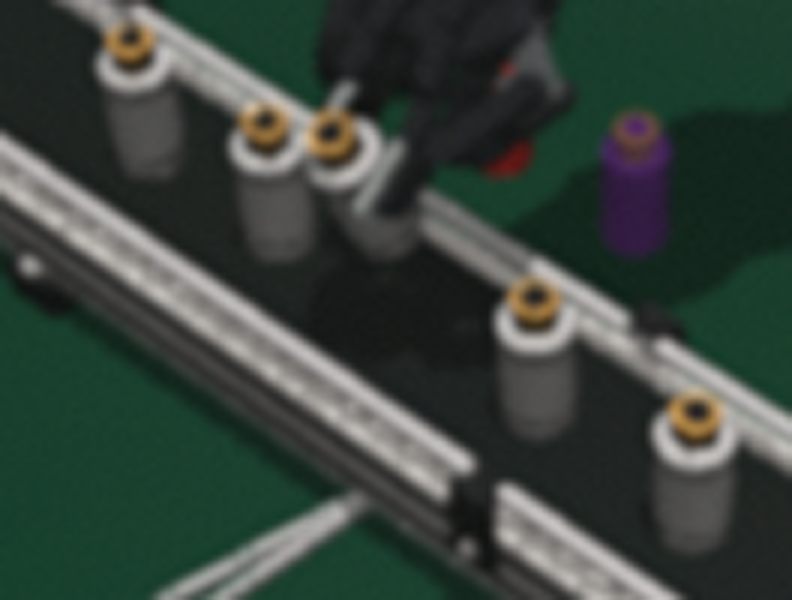

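View pics/top10z.png

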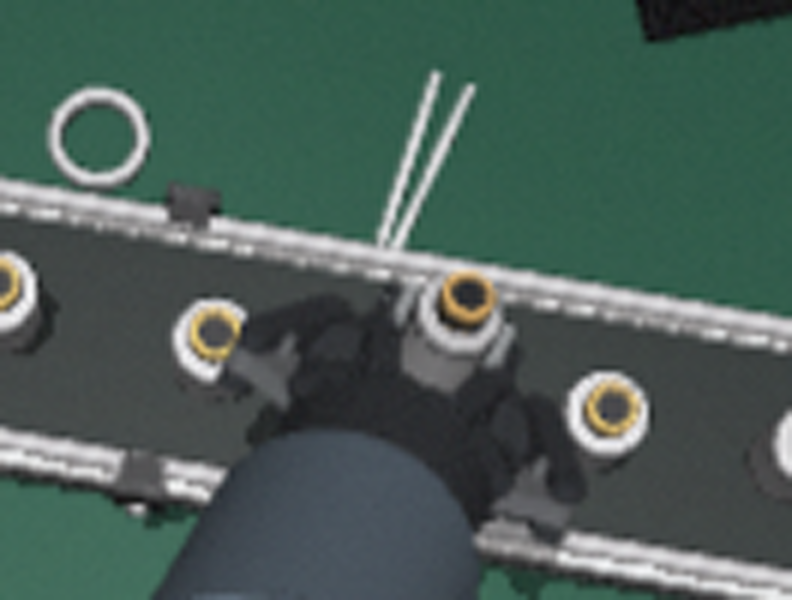

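```bash
python3 - <<'E'
import re
s=open('kin.py').read()
s=s.replace("s=r.observe()\n","s=r.observe()\nQ5=([-.04,.04,-.55,.1,-.7,1.28],[465.7,-196.3,83.1],[.981,-.127,.145,.019])\n").replace("(list(s[","Q5,(list(s[")
s+='''
def path(wps,q,n=8):
    # wps: list of (tool,yaw,P)
    s=r.observe();Rc=Ro.from_quat(s["orientation"]);Pc=s["eef_pos"]+Rc.apply([0,0,-42]);cmax=0
    for t,yw,P in wps:
        Rt=ori(t,Rot('z',yw,degrees=True).apply(a));w=(Rc.inv()*Rt).as_rotvec()
        qs=q.copy();worst=0;st=0
        for i in range(1,n+1):
            Ri=Rc*Ro.from_rotvec(w*i/n);Pi=Pc+(np.array(P)-Pc)*i/n
            qn,c=ik(Pi+Ri.apply([0,0,42]),Ri,q);worst=max(worst,c);st=max(st,abs(qn-q).max());q=qn
        print(t,yw,P,q.round(2),"cost",round(worst,3),"maxstep",round(st,2));Rc=Rt;Pc=np.array(P)
    return q
'''
open('kin.py','w').write(s)
E
python3 - <<'E'
from kin import *
np.set_printoptions(precision=2,suppress=True)
print(best);print([(fkb(q)[0]-x).round(1) for q,x,w in data])
q=r.observe()["qpos"]
q=ik(*[r.observe()["eef_pos"],Ro.from_quat(r.observe()["orientation"])],q)[0];print(q)
for y in(-30,-20,-12):
  print(y);path([(38,y,[457,-203,167]),(38,y,[458,-198,125]),(42,y,[458,-198,125]),(42,-12,[458,-198,125]),(42,-12,[458,-198,108])],q)
E
```

```text
(np.float64(372.82806522924636), array([ 117.71, -133.61,  127.72,  518.  ,  285.66,   27.05,  415.88,
          4.71]), -1, -1)
[array([-21.2,   5.8,  -2.5]), array([  6.1,  19.4, -18.7]), array([-13.3,  25.8, -13.8]), array([10.8, 18.6, 36.5]), array([34.3, 15.8, 27.3]), array([-64.8, -85.8, -28.7])]
[ 0.09 -0.22 -0.96  0.93 -0.38  0.29]
-30
38 -30 [457, -203, 167] [ 0.33 -0.15 -0.92  0.97 -0.73 -0.26] cost 0.0 maxstep 0.1
38 -30 [458, -198, 125] [ 0.35 -0.06 -1.06  1.22 -0.64 -0.6 ] cost 0.0 maxstep 0.05
42 -30 [458, -198, 125] [ 0.39 -0.05 -1.09  1.28 -0.67 -0.71] cost 0.06 maxstep 0.03
42 -12 [458, -198, 125] [ 0.16 -0.13 -1.09  1.45 -0.38 -0.4 ] cost 0.248 maxstep 0.05
42 -12 [458, -198, 108] [ 0.13 -0.08 -1.09  1.51 -0.34 -0.45] cost 0.605 maxstep 0.01
-20
38 -20 [457, -203, 167] [ 0.24 -0.2  -0.94  0.99 -0.59 -0.06] cost 0.0 maxstep 0.06
38 -20 [458, -198, 125] [ 0.26 -0.11 -1.09  1.35 -0.5  -0.5 ] cost 0.0 maxstep 0.06
42 -20 [458, -198, 125] [ 0.28 -0.11 -1.09  1.35 -0.53 -0.52] cost 0.186 maxstep 0.0
42 -12 [458, -198, 125] [ 0.16 -0.13 -1.09  1.45 -0.38 -0.4 ] cost 0.248 maxstep 0.02
42 -12 [458, -198, 108] [ 0.13 -0.08 -1.09  1.51 -0.34 -0.45] cost 0.605 maxstep 0.01
-12
38 -12 [457, -203, 167] [ 0.14 -0.22 -0.95  0.96 -0.44  0.15] cost 0.0 maxstep 0.02
38 -12 [458, -198, 125] [ 0.15 -0.13 -1.09  1.44 -0.37 -0.38] cost 0.005 maxstep 0.09
42 -12 [458, -198, 125] [ 0.16 -0.13 -1.09  1.45 -0.38 -0.4 ] cost 0.248 maxstep 0.0
42 -12 [458, -198, 125] [ 0.16 -0.13 -1.09  1.45 -0.38 -0.4 ] cost 0.248 maxstep 0.0
42 -12 [458, -198, 108] [ 0.13 -0.08 -1.09  1.51 -0.34 -0.45] cost 0.605 maxstep 0.01
```

```bash
python3 - <<'E'
s=open('kin.py').read()
s=s.replace("return z.apply(W)+O.apply([Lt,0,0]), Rt","return z.apply(W)+(z*f*Rot('x',s4*q[3])).apply([0,p[8],0])+O.apply([Lt,0,p[9]]), Rt").replace("430","430").replace("[0,-154,300,400,400,0,200,c]","[0,-80,150,500,380,0,300,c,-70,0]")
s=s.replace("(list(s[\"qpos\"])","([-.31,-.17,-1.06,1.35,-.07,.16],[480.4,-214.2,134.5],[.927,-.183,.318,.071]),(list(s[\"qpos\"])")
open('kin.py','w').write(s)
E
python3 - <<'E'
from kin import *
np.set_printoptions(precision=2,suppress=True)
print(best);print([(fkb(q)[0]-x).round(1) for q,x,w in data])
q=r.observe()["qpos"]
for y in(-30,-20,-12,0,15):
  print(y);path([(38,y,[457,-203,167]),(38,y,[458,-198,125]),(42,y,[458,-198,125]),(45,y,[458,-198,125]),(45,y,[458,-198,108])],q)
E
```

```text
(np.float64(0.7836218811099618), array([   0.64,    0.72,  143.26,  518.25,  399.4 ,    3.  ,  388.51,
          4.71, -154.47,    0.38]), -1, -1)
[array([-0.6, -0.6, -0. ]), array([ 1.3, -0.4,  2.7]), array([-0.2,  2.3, -2.6]), array([-0.1, -1.7,  1.1]), array([-1. , -0.4, -1.1]), array([-0.2, -1.8,  1.1]), array([ 0.5,  1.2, -1.1])]
-30
38 -30 [457, -203, 167] [-0.01 -0.12 -1.01  1.23 -0.47 -0.28] cost 0.0 maxstep 0.08
38 -30 [458, -198, 125] [-0.22 -0.06 -1.09  1.7  -0.34 -0.6 ] cost 0.0 maxstep 0.07
42 -30 [458, -198, 125] [-0.19 -0.05 -1.09  1.71 -0.39 -0.64] cost 0.139 maxstep 0.01
45 -30 [458, -198, 125] [-0.16 -0.04 -1.09  1.71 -0.44 -0.67] cost 0.424 maxstep 0.01
45 -30 [458, -198, 108] [-0.14  0.   -1.09  1.71 -0.46 -0.7 ] cost 0.722 maxstep 0.01
-20
38 -20 [457, -203, 167] [-0.17 -0.15 -1.05  1.35 -0.27 -0.13] cost 0.0 maxstep 0.06
38 -20 [458, -198, 125] [-0.33 -0.08 -1.08  1.71 -0.18 -0.37] cost 0.109 maxstep 0.15
42 -20 [458, -198, 125] [-0.3  -0.08 -1.08  1.71 -0.23 -0.4 ] cost 0.575 maxstep 0.01
45 -20 [458, -198, 125] [-0.27 -0.07 -1.08  1.71 -0.27 -0.43] cost 1.153 
[... 663 characters left out ...]
  0.82] cost 0.138 maxstep 0.12
42 0 [458, -198, 125] [-0.1  -0.09 -0.9   0.22 -0.07  1.23] cost 0.483 maxstep 0.08
45 0 [458, -198, 125] [-0.14 -0.08 -0.78 -0.35 -0.07  1.83] cost 0.595 maxstep 0.08
45 0 [458, -198, 108] [-0.2  -0.04 -0.73 -0.63 -0.07  2.16] cost 0.58 maxstep 0.05
15
38 15 [457, -203, 167] [-0.21 -0.11 -0.58 -0.3  -0.47  2.01] cost 0.0 maxstep 0.26
38 15 [458, -198, 125] [-0.21 -0.05 -0.63 -0.37 -0.36  2.09] cost 0.0 maxstep 0.01
42 15 [458, -198, 125] [-0.27 -0.05 -0.61 -0.56 -0.35  2.31] cost 0.0 maxstep 0.03
45 15 [458, -198, 125] [-0.35 -0.05 -0.58 -0.74 -0.37  2.53] cost 0.0 maxstep 0.03
45 15 [458, -198, 108] [-0.39 -0.01 -0.58 -0.83 -0.37  2.65] cost 0.0 maxstep 0.02
```

```bash
python3 - <<'E'
from kin import *
q=r.observe()["qpos"]
for y in(10,15,20,30,40):
  print(y);path([(25,0,[457,-198,150]),(25,y,[456,-198,128]),(45,y,[456,-198,128]),(50,y,[456,-198,125]),(56,y,[456,-198,125]),(56,y,[456,-198,109])],q)
E
```

```text
10
25 0 [457, -198, 150] [-0.03 -0.06 -0.65  0.18 -0.56  1.21] cost 0.0 maxstep 0.4
25 10 [456, -198, 128] [-0.1  -0.01 -0.6  -0.01 -0.55  1.59] cost 0.0 maxstep 0.05
45 10 [456, -198, 128] [-0.15 -0.09 -0.76 -0.36 -0.13  1.97] cost 0.0 maxstep 0.22
50 10 [456, -198, 125] [-0.39 -0.07 -0.62 -0.94 -0.29  2.69] cost 0.0 maxstep 0.1
56 10 [456, -198, 125] [-0.55 -0.05 -0.6  -1.22 -0.39  3.05] cost 0.083 maxstep 0.09
56 10 [456, -198, 109] [-0.53 -0.02 -0.6  -1.23 -0.36  3.05] cost 0.223 maxstep 0.0
15
25 0 [457, -198, 150] [-0.03 -0.06 -0.65  0.18 -0.56  1.21] cost 0.0 maxstep 0.4
25 15 [456, -198, 128] [-0.14 -0.   -0.55 -0.11 -0.59  1.79] cost 0.0 maxstep 0.07
45 15 [456, -198, 128] [-0.35 -0.06 -0.59 -0.72 -0.37  2.51] cost 0.0 maxstep 0.18
50 15 [456, -198, 125] [-0.52 -0.03 -0.56 -1.05 -0.46  2.92] cost 0.0 maxstep 0.05
56 15 [456, -198, 125] [-0.58 -0.03 -0.56 -1.16 -0.48  3.05] cost 0.212 maxstep 0.06
56 15 [456, -198, 109] [-0.56 -0.01 -0.57 -1.16 -0.45  3.05] cost 0.405 maxstep 0.0
20
25 0 [457, -198, 150] [-0.03 -0.06 -0.65  0.18 -0.56  1.21] cost 0.0 maxstep 0.4
25 20 [456, -
[... 707 characters left out ...]
3.05] cost 0.197 maxstep 0.03
56 30 [456, -198, 125] [-0.62  0.04 -0.44 -1.   -0.73  3.05] cost 1.139 maxstep 0.0
56 30 [456, -198, 109] [-0.61  0.06 -0.45 -1.   -0.7   3.05] cost 1.49 maxstep 0.0
40
25 0 [457, -198, 150] [-0.03 -0.06 -0.65  0.18 -0.56  1.21] cost 0.0 maxstep 0.4
25 40 [456, -198, 128] [-0.33  0.1  -0.33 -0.4  -0.86  2.56] cost 0.0 maxstep 0.19
45 40 [456, -198, 128] [-0.6   0.1  -0.34 -0.84 -0.89  3.05] cost 0.153 maxstep 0.08
50 40 [456, -198, 125] [-0.61  0.1  -0.35 -0.87 -0.88  3.05] cost 0.844 maxstep 0.0
56 40 [456, -198, 125] [-0.63  0.1  -0.35 -0.91 -0.88  3.05] cost 2.314 maxstep 0.0
56 40 [456, -198, 109] [-0.61  0.12 -0.37 -0.9  -0.85  3.05] cost 2.768 maxstep 0.0
```

```bash
cat >> h.py <<'E'
def plan(tool,yaw,P,n,c=-42):
    s=r.observe();Rc=Ro.from_quat(s["orientation"]);Rt=ori(tool,Ro.from_euler('z',yaw,degrees=True).apply(a))
    w=(Rc.inv()*Rt).as_rotvec(degrees=True)/n;p=np.array([0,0,c]);Pc=s["eef_pos"]+Rc.apply(p)
    rot=(p-Ro.from_rotvec(w,degrees=True).apply(p))
    print("t",round(s["time"],2),"P",Pc.round(1),"F",s["force"].round(1),"q",s["qpos"].round(2),"g",round(s["grip_width"],3))
    print("w",w.round(2))
    for i in (0,n-1):
        Ri=Rc*Ro.from_rotvec(w*i,degrees=True);print("shift row",i,(rot+Ri.inv().apply((np.array(P)-Pc)/n)).round(2))
E
python3 -c "
from h import *
plan(25,0,[457,-198,150],10)"
```

```text
t 11.4 P [ 456.7 -203.2  166.3] F [ 0.5  0.4 -2.2] q [-0.3  -0.17 -1.06  1.35 -0.07  0.16] g 0.354
w [ 0.47 -1.29 -0.61]
shift row 0 [-2.08 -0.86  1.17]
shift row 9 [-1.76 -0.85  1.4 ]
```

arm_command:
  series:
    - [[-2,-0.9,1.2],[0.5,-1.3,-0.6],0.2]
    - [[-2,-0.9,1.2],[0.5,-1.3,-0.6],0.2]
    - [[-2,-0.9,1.2],[0.5,-1.3,-0.6],0.2]
    - [[-2,-0.9,1.2],[0.5,-1.3,-0.6],0.2]
    - [[-2,-0.9,1.3],[0.5,-1.3,-0.6],0.2]
    - [[-1.9,-0.9,1.3],[0.5,-1.3,-0.6],0.2]
    - [[-1.9,-0.9,1.3],[0.5,-1.3,-0.6],0.2]
    - [[-1.8,-0.9,1.3],[0.4,-1.3,-0.6],0.2]
    - [[-1.8,-0.9,1.4],[0.4,-1.3,-0.6],0.2]
    - [[-1.8,-0.8,1.4],[0.4,-1.3,-0.6],0.2]
    - [[0,0,0],[0,0,0],0.2]

```text
time: 12.5
eef_pos: [476.9, -203.9, 114.7]
orientation: [0.967, -0.129, 0.219, 0.03]
force: [-0.9, -0.1, -1.6]
grip_width: 0.357
```

```bash
python3 -c "
from h import *
plan(25,14,[457,-198,130],8)
from kin import *
path([(25,14,[457,-198,130]),(38,14,[457,-198,128]),(50,14,[457,-198,125]),(50,14,[457,-198,109])],r.observe()['qpos'])"
```

```text
t 12.5 P [ 459.4 -199.1  152.6] F [-0.9 -0.1 -1.6] q [-0.02 -0.06 -0.66  0.2  -0.55  1.18] g 0.357
w [ 0.78 -0.07 -1.63]
shift row 0 [-1.58 -0.63  2.4 ]
shift row 7 [-1.54 -0.69  2.42]
25 14 [457, -198, 130] [-0.13 -0.01 -0.55 -0.09 -0.59  1.75] cost 0.0 maxstep 0.07
38 14 [457, -198, 128] [-0.19 -0.06 -0.65 -0.32 -0.34  2.01] cost 0.0 maxstep 0.06
50 14 [457, -198, 125] [-0.5  -0.04 -0.57 -1.03 -0.43  2.88] cost 0.0 maxstep 0.13
50 14 [457, -198, 109] [-0.54 -0.   -0.57 -1.12 -0.44  3.  ] cost 0.0 maxstep 0.02
```

arm_command:
  series:
    - [[-1.6,-0.6,2.4],[0.7,-0.1,-1.4],0.2]
    - [[-1.6,-0.6,2.4],[0.7,-0.1,-1.4],0.2]
    - [[-1.6,-0.6,2.4],[0.7,-0.1,-1.4],0.2]
    - [[-1.6,-0.6,2.4],[0.7,-0.1,-1.4],0.2]
    - [[-1.6,-0.6,2.4],[0.7,-0.1,-1.4],0.2]
    - [[-1.6,-0.6,2.4],[0.7,-0.1,-1.4],0.2]
    - [[-1.6,-0.6,2.4],[0.7,-0.1,-1.4],0.2]
    - [[-1.6,-0.6,2.4],[0.6,0,-1.4],0.2]
    - [[0,0,0],[0,0,0],0.2]

```text
time: 13.4
eef_pos: [473.1, -199.1, 91.4]
orientation: [0.976, -0.025, 0.215, 0.005]
force: [-0.9, -0.1, -2.0]
grip_width: 0.35
```

```bash
python3 -c "
from h import *
plan(48,12,[457,-197,128],12)
from kin import *
path([(38,12,[457,-197,128]),(48,12,[457,-197,125]),(48,12,[457,-197,109])],r.observe()['qpos'])"
```

```text
t 13.4 P [ 455.4 -198.2  129.5] F [-0.9 -0.1 -2. ] q [-0.12 -0.01 -0.58 -0.05 -0.57  1.68] g 0.35
w [-0.    1.93 -0.01]
shift row 0 [ 1.47 -0.11  0.15]
shift row 11 [ 1.41 -0.11  0.16]
38 12 [457, -197, 128] [-0.14 -0.07 -0.71 -0.2  -0.28  1.83] cost 0.0 maxstep 0.04
48 12 [457, -197, 125] [-0.35 -0.06 -0.61 -0.83 -0.3   2.58] cost 0.0 maxstep 0.13
48 12 [457, -197, 109] [-0.41 -0.02 -0.6  -0.95 -0.33  2.74] cost 0.0 maxstep 0.02
```

arm_command:
  series:
    - [[1.5,-0.1,0.1],[0,1.9,0],0.2]
    - [[1.5,-0.1,0.1],[0,1.9,0],0.2]
    - [[1.5,-0.1,0.1],[0,1.9,0],0.2]
    - [[1.5,-0.1,0.1],[0,1.9,0],0.2]
    - [[1.5,-0.1,0.1],[0,1.9,0],0.2]
    - [[1.5,-0.1,0.1],[0,1.9,0],0.2]
    - [[1.5,-0.1,0.1],[0,1.9,0],0.2]
    - [[1.5,-0.1,0.1],[0,1.9,0],0.2]
    - [[1.5,-0.1,0.1],[0,1.9,0],0.2]
    - [[1.5,-0.1,0.1],[0,1.9,0],0.2]
    - [[1.5,-0.1,0.1],[0,1.9,0],0.2]
    - [[1.5,-0.1,0.1],[0,2,0],0.2]
    - [[0,0,0],[0,0,0],0.2]

```text
time: 14.7
eef_pos: [488.3, -199.5, 101.4]
orientation: [0.914, -0.025, 0.406, 0.009]
force: [0.2, -0.4, -1.5]
grip_width: 0.354
```

```bash
python3 -c "
from h import *
plan(48,12,[457,-197,112],6)
"; python3 look.py 11 363 240 290 210
```

```text
t 14.7 P [ 457.2 -197.9  129.6] F [ 0.2 -0.4 -1.5] q [-0.35 -0.07 -0.61 -0.81 -0.31  2.56] g 0.354
w [ 0.    0.02 -0.04]
shift row 0 [-2.19 -0.15  1.94]
shift row 5 [-2.19 -0.15  1.94]
```

View pics/scene11z.png

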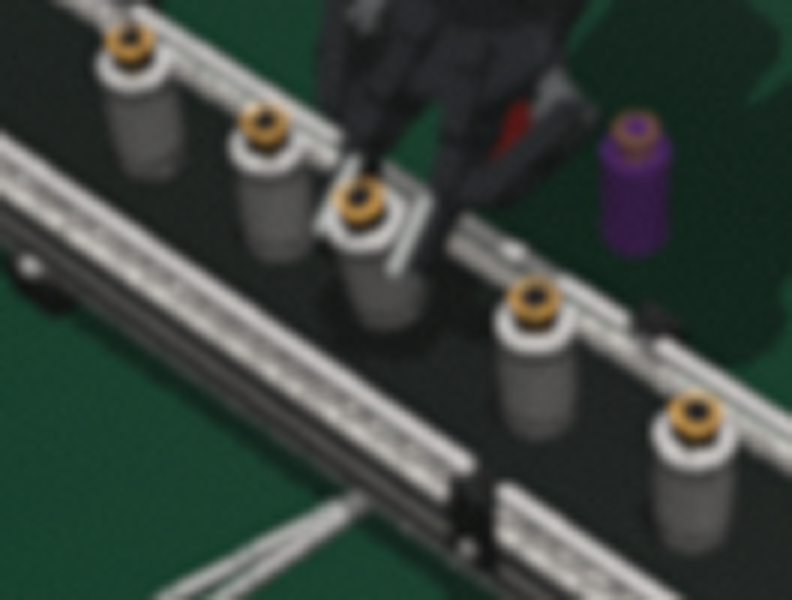

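View pics/top11z.png

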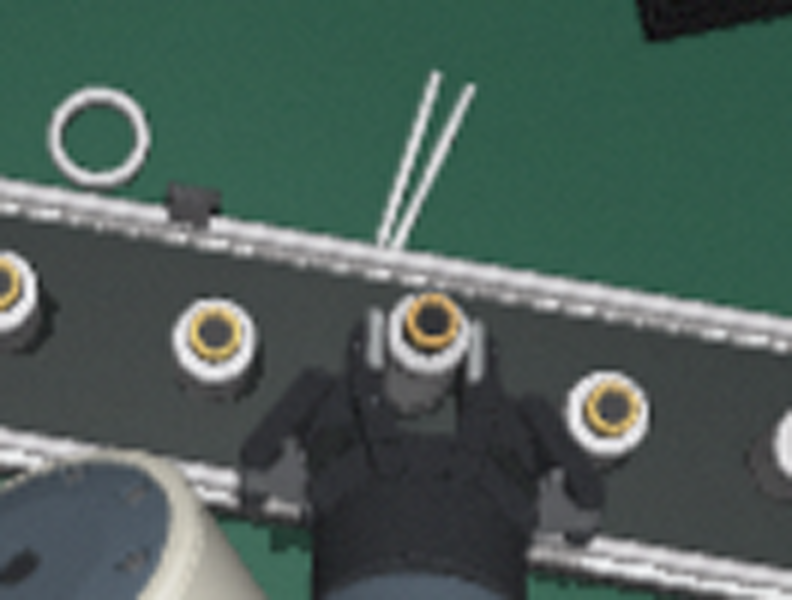

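arm_command:
  series:
    - [[-2.2,0,1.9],[0,0,0],0.2]
    - [[-2.2,0,1.9],[0,0,0],0.2]
    - [[-2.2,0,1.9],[0,0,0],0.2]
    - [[-2.2,0,1.9],[0,0,0],0.2]
    - [[-1.5,0,1.3],[0,0,0],0.2]
    - [[0,0,0],[0,0,0],0.2]

```text
time: 15.4
eef_pos: [488.1, -199.0, 87.7]
orientation: [0.914, -0.023, 0.405, 0.01]
force: [-1.4, -0.2, -1.8]
grip_width: 0.354
```

arm_command:
  series:
    - [[-0.8,0,0.6],[0,0,0],0.2]
    - [[-0.8,0,0.6],[0,0,0],0.2]
    - [[0,0,0],[0,0,0],0.2]

```text
time: 15.7
eef_pos: [488.0, -198.8, 86.1]
orientation: [0.914, -0.023, 0.406, 0.01]
force: [-0.2, -0.4, -2.3]
grip_width: 0.353
```

```bash
python3 -c "
from h import *
plan(48,12,[457,-197,109],1)
"; python3 look.py 12 363 240 290 210
```

```text
t 15.7 P [ 456.9 -197.3  114.2] F [-0.2 -0.4 -2.3] q [-0.4  -0.04 -0.6  -0.93 -0.33  2.71] g 0.353
w [-0.02  0.12 -0.05]
shift row 0 [-3.74 -0.28  3.55]
shift row 0 [-3.74 -0.28  3.55]
```

View pics/scene12z.png

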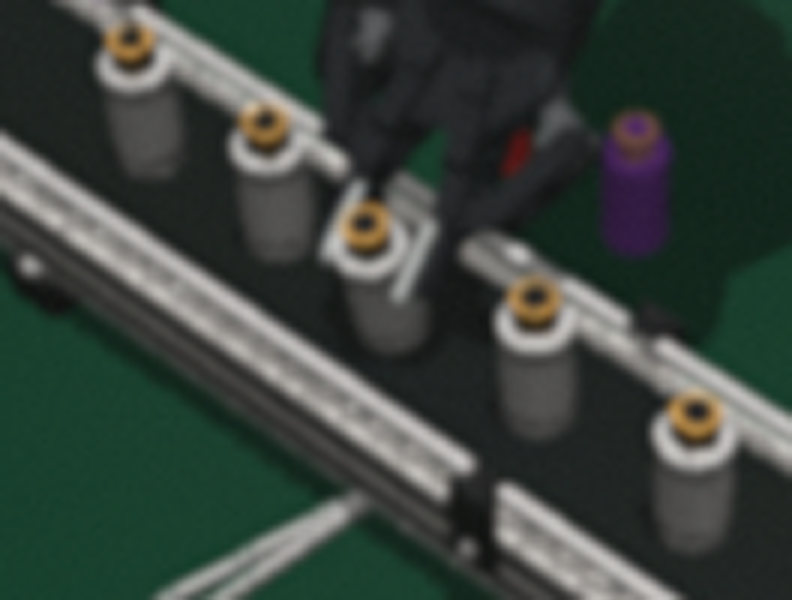

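arm_command:
  series:
    - [[-0.7,0,0.7],[0,0,0],0.2]
    - [[-0.7,0,0.7],[0,0,0],0.2]
    - [[0,0,0],[0,0,0],0.2]

```text
time: 16.1
eef_pos: [489.2, -199.2, 85.7]
orientation: [0.913, -0.023, 0.407, 0.01]
force: [-2.0, 1.1, 4.9]
grip_width: 0.347
```

arm_command:
  series:
    - [[-0.7,0,0.7],[0,0,0],0.2]
    - [[-0.7,0,0.7],[0,0,0],0.2]
    - [[0,0,0],[0,0,0],0.2]

```text
time: 16.4
eef_pos: [490.5, -199.7, 85.6]
orientation: [0.912, -0.022, 0.408, 0.011]
force: [-3.5, 3.3, 10.7]
grip_width: 0.353
```

arm_command:
  series:
    - [[-0.7,0,0.7],[0,0,0],0.2]
    - [[-0.7,0,0.7],[0,0,0],0.2]
    - [[0,0,0],[0,0,0],0.2]

```text
time: 16.7
eef_pos: [492.2, -200.6, 85.3]
orientation: [0.912, -0.023, 0.41, 0.011]
force: [1.3, 2.2, 9.9]
grip_width: 0.356
```

```bash
python3 look.py 13 363 240 290 210;python3 -c "
from h import *
plan(48,12,[457,-197,109],1)"
```

```text
t 16.8 P [ 461.  -198.9  113.1] F [1.1 2.2 9.4] q [-0.42 -0.02 -0.59 -0.97 -0.33  2.77] g 0.353
w [ 0.14 -0.42  0.06]
shift row 0 [-6.09 -1.82 -0.29]
shift row 0 [-6.09 -1.82 -0.29]
```

View pics/scene13z.png

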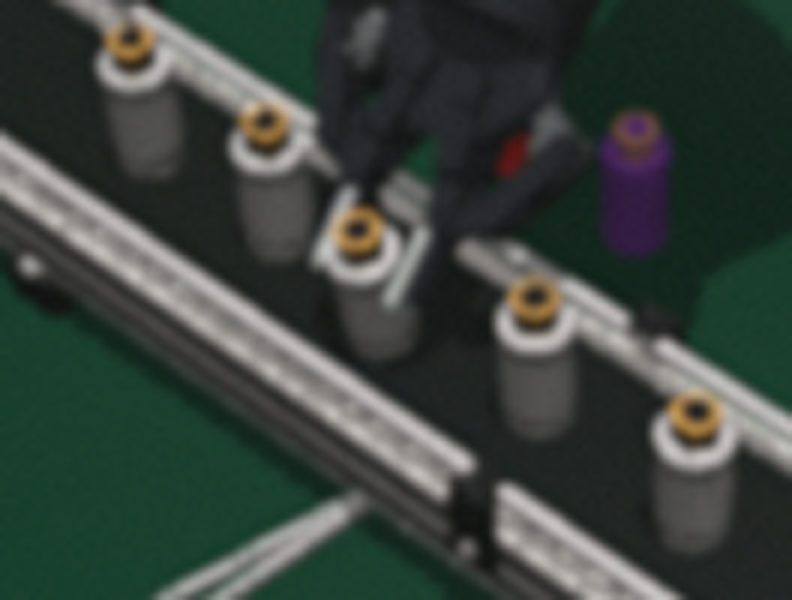

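View pics/top13z.png

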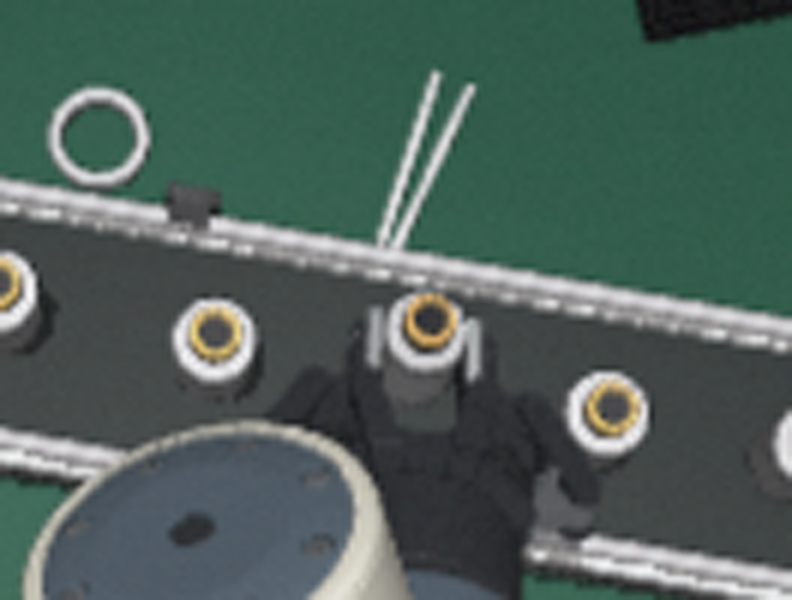

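arm_command:
  series:
    - [[-1.4,0,-1.5],[0,0,0],0.2]
    - [[-1.4,0,-1.5],[0,0,0],0.2]
    - [[-1.4,0,-1.5],[0,0,0],0.2]
    - [[-1.4,0,-1.5],[0,0,0],0.2]
    - [[-1.4,0,-1.5],[0,0,0],0.2]
    - [[0,0,0],[0,0,0],0.2]

```text
time: 17.4
eef_pos: [482.3, -200.6, 85.3]
orientation: [0.912, -0.023, 0.41, 0.012]
force: [2.3, -0.4, 7.5]
grip_width: 0.348
```

```bash
python3 look.py 14 363 240 290 210;python3 -c "
from h import *
plan(48,12,[457,-197,109],1)"
```

```text
t 17.5 P [ 451.  -198.9  113.1] F [ 3.2 -0.2  8.7] q [-0.44 -0.04 -0.6  -0.98 -0.35  2.79] g 0.351
w [ 0.2  -0.43  0.07]
shift row 0 [ 0.55 -2.39  7.15]
shift row 0 [ 0.55 -2.39  7.15]
```

View pics/scene14z.png

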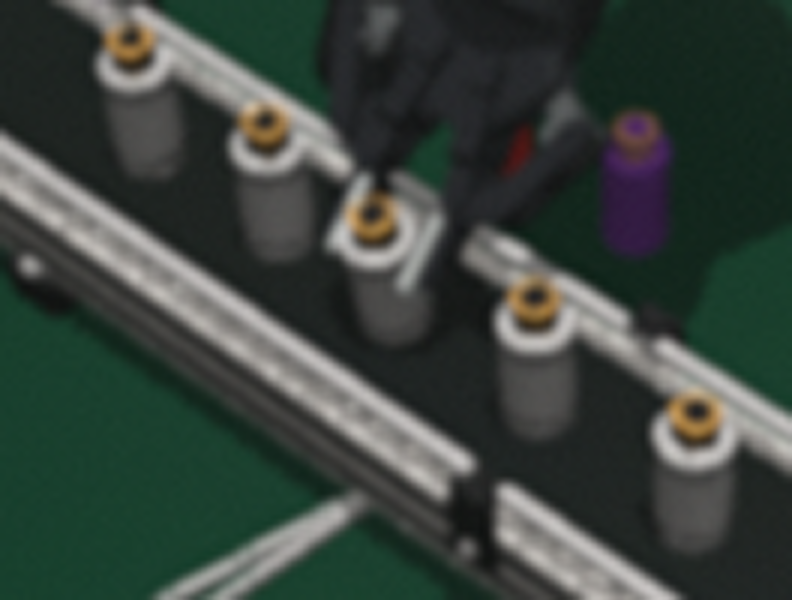

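View pics/top14z.png

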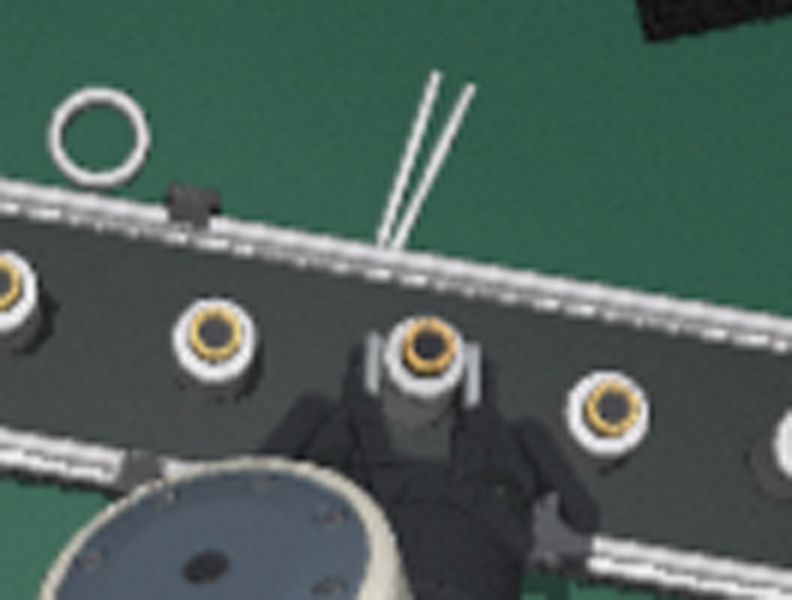

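arm_command:
  series:
    - [[0.8,0,-0.7],[0,0,0],0.2]
    - [[0.8,0,-0.7],[0,0,0],0.2]
    - [[0.5,0,-0.5],[0,0,0],0.2]
    - [[0,0,0],[0,0,0],0.2]

```text
time: 17.9
eef_pos: [479.9, -199.5, 85.2]
orientation: [0.913, -0.023, 0.408, 0.011]
force: [2.6, -1.9, 7.1]
grip_width: 0.35
```

arm_command:
  series:
    - [[0,0,0],[0,0,0],0.5]
    - [[0,0,0],[0,0,0],0.6]
    - [[0,0,0],[0,0,0],0.6]
    - [[0,0,0],[0,0,0],0.6]
    - [[0,0,0],[0,0,0],0.6]

```text
time: 18.4
eef_pos: [477.7, -198.0, 82.3]
orientation: [0.914, -0.023, 0.405, 0.009]
force: [0.5, -0.4, 0.4]
grip_width: 0.603
```

```bash
python3 look.py 15 363 240 290 210;python3 -c "
from h import *
plan(48,12,[457,-197,109],1)"
```

```text
t 18.5 P [ 446.9 -196.7  110.8] F [0.3 0.4 0.6] q [-0.43 -0.04 -0.61 -0.96 -0.35  2.76] g 0.597
w [-0.04  0.14 -0.05]
shift row 0 [ 5.55 -0.15  8.72]
shift row 0 [ 5.55 -0.15  8.72]
```

View pics/scene15z.png

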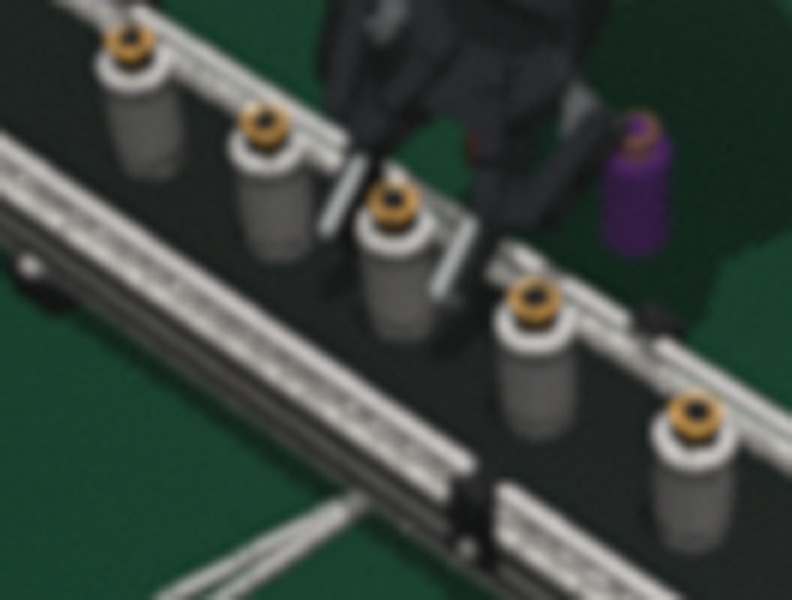

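View pics/top15z.png

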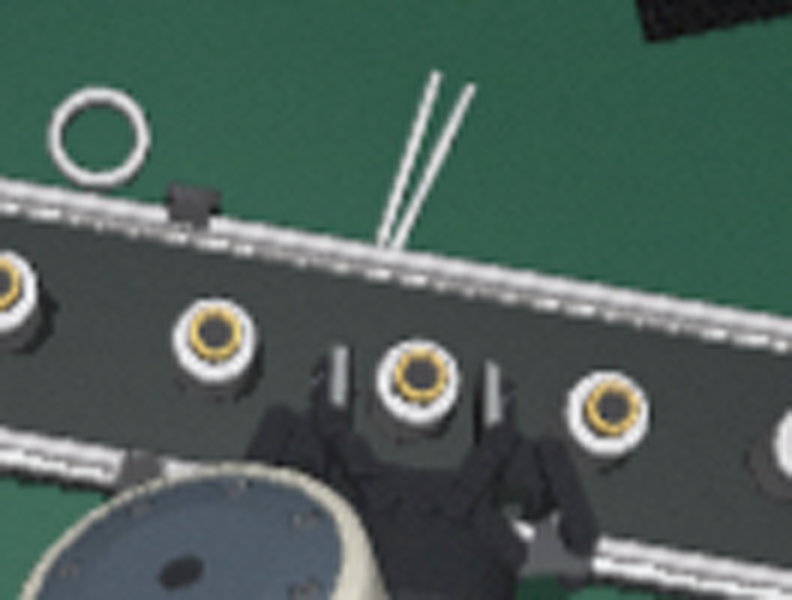

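The housing now stands upright in its gap, in line with the others: its neck is at (420,376) and the row line there is at about 371. I'll back the fingers off along the tool axis.

arm_command:
  series:
    - [[0,0,-4],[0,0,0],0.6]
    - [[0,0,-8],[0,0,0],0.6]
    - [[0,0,-8],[0,0,0],0.6]
    - [[0,0,-8],[0,0,0],0.6]
    - [[0,0,-8],[0,0,0],0.6]
    - [[4,0,-10],[0,0,0],0.6]
    - [[6,0,-10],[0,0,0],0.6]
    - [[8,0,-10],[0,0,0],0.6]
    - [[8,0,-10],[0,0,0],0.6]
    - [[0,0,0],[0,0,0],0.6]

```text
time: 19.5
eef_pos: [439.6, -196.2, 155.1]
orientation: [0.913, -0.022, 0.407, 0.01]
force: [0.2, 0.4, 0.5]
grip_width: 0.601
```

```bash
python3 look.py 16 255 210 350 300;python3 -c "
from h import *
plan(0,10,[457,0,300],1)
c=cv2.imread('pics/top16.png');cv2.imwrite('pics/top16f.png',c)"
```

```text
t 19.6 P [ 408.  -194.5  181.2] F [-0.2  0.1 -0.4] q [-0.27 -0.28 -0.71 -0.48 -0.35  2.17] g 0.597
w [ -0.9  -47.9    1.89]
shift row 0 [  83.29 -196.72  -64.05]
shift row 0 [  83.29 -196.72  -64.05]
```

View pics/top16f.png

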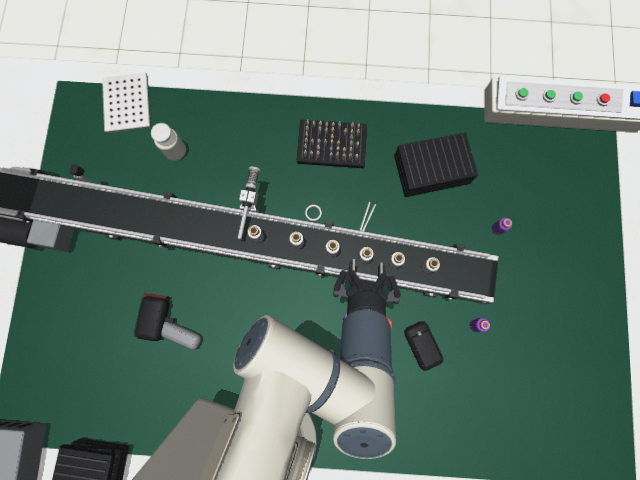

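View pics/scene16z.png

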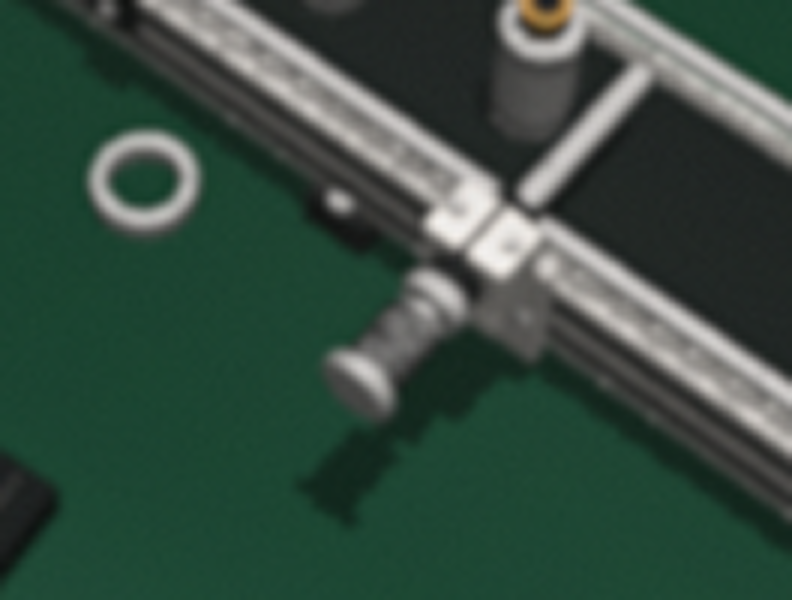

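```bash
python3 - <<'E'
from h import *
np.set_printoptions(precision=1,suppress=True)
D=np.load("top0.npy");f=lambda x,y:(215+x/6,155+y/6)
e1=f(148,500);e2=f(237,80)
for v in range(163,200):
    row=[]
    for u in range(240,264):
        P=dep("top",D,u,v)
        if P[2]>60: row.append((u,P))
    if row:
        us=[t[0] for t in row]; m=max(row,key=lambda t:t[1][2]); mid=(us[0]+us[-1])/2
        M=onz("top",mid,v,106)
        print(v,us[0],us[-1],"w",len(us),"top",m[1],"mid@106",M)
print(onz("top",*f(237,68),121), onz("top",*f(148,503),106))
E
python3 -c "
import cv2
a=cv2.imread('pics/top16.png')
cv2.imwrite('pics/z16.png',cv2.resize(a[158:208,225:280],None,fx=12,fy=12,interpolation=cv2.INTER_CUBIC))"
```

```text
166 250 253 w 4 top [640.6  88.2 121.5] mid@106 [646.   89.7 106. ]
167 249 257 w 9 top [637.4  85.2 123.7] mid@106 [643.7  85.8 106. ]
168 249 259 w 11 top [637.   71.1 120.6] mid@106 [641.3  83.1 106. ]
169 249 260 w 12 top [633.9  75.5 121.2] mid@106 [638.8  81.7 106. ]
170 250 260 w 11 top [631.   87.5 119.9] mid@106 [636.4  80.2 106. ]
171 249 260 w 12 top [629.3  77.7 119.6] mid@106 [633.7  81.2 106. ]
172 249 259 w 11 top [626.9  82.5 118.2] mid@106 [631.1  82.2 106. ]
173 249 258 w 10 top [623.7  84.4 119.9] mid@106 [628.5  83.1 106. ]
174 249 258 w 10 top [621.3  81.7 119.8] mid@106 [626.   82.9 106. ]
175 249 257 w 9 top [617.9  86.  121.6] mid@106 [623.3  83.8 106. ]
176 248 257 w 10 top [615.3  83.2 122.5] mid@106 [620.7  84.8 106. ]
177 248 257 w 10 top [614.2  81.2 118.6] mid@106 [618.2  84.6 106. ]
178 248 257 w 10 top [611.2  83.2 119.6] mid@106 [615.7  84.3 106. ]
179 248 256 w 9 top [607.2  87.1 123.5] mid@106 [613.   85.3 106. ]
180 247 256 w 10 top [605.6  84.8 121. ] mid@106 [610.4  86.2 106. ]
181 247 256 w 10 top [603.5  84.8 119.9] mid@106 [607.9  86.  106. ]

[... 578 characters left out ...]
89.  124.3] mid@106 [584.6  93.4 106. ]
191 241 254 w 14 top [575.5 100.2 126.5] mid@106 [582.1  93.2 106. ]
192 241 255 w 15 top [573.7  88.  127.2] mid@106 [579.7  91.7 106. ]
193 240 255 w 16 top [569.5  98.9 130.4] mid@106 [577.1  92.7 106. ]
194 240 256 w 17 top [567.6  99.  128.5] mid@106 [574.7  91.2 106. ]
195 240 256 w 17 top [566.2  74.9 130.5] mid@106 [572.2  91.  106. ]
196 240 257 w 18 top [564.7  75.2 127.1] mid@106 [569.8  89.5 106. ]
197 240 257 w 18 top [560.6  98.5 127.3] mid@106 [567.3  89.3 106. ]
198 240 257 w 18 top [559.   84.1 127.9] mid@106 [564.9  89.1 106. ]
199 240 256 w 17 top [557.   81.7 126.6] mid@106 [562.3  90.  106. ]
[640.5  79.8 121. ] [463.8 100.1 106. ]
```

View pics/z16.png

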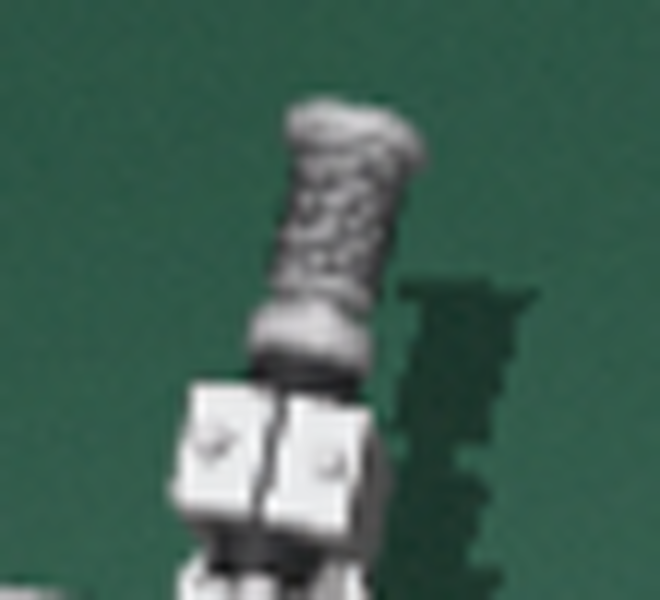

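```bash
python3 - <<'E'
from kin import *
print([(fkb(q)[0]-x).round(1) for q,x,w in data])
import h
plan(0,8.5,[430,-150,260],12)
path([(0,8.5,[430,-150,260]),(0,8.5,[620,84,230]),(0,8.5,[620,84,102]),(0,8.5,[666,79,102])],r.observe()["qpos"])
E
```

```text
[array([-0.8, -0.2,  0.1]), array([ 1.6, -0.3,  3. ]), array([-0.6,  2.6, -2.6]), array([-0.2, -1.5,  0.6]), array([-0.3, -0.3, -1.2]), array([ 0.1, -1.1,  0.4]), array([-0.6, -0.1, -0.3])]
t 19.6 P [ 408.  -194.5  181.2] F [-0.2  0.1 -0.4] q [-0.27 -0.28 -0.71 -0.48 -0.35  2.17] g 0.597
w [-0.13 -3.99  0.27]
shift row 0 [ 3.05 -3.71 -3.27]
shift row 11 [-1.04 -3.81 -6.54]
0 8.5 [430, -150, 260] [ 0.01  0.06 -0.08  0.   -1.43  1.45] cost 0.0 maxstep 0.43
0 8.5 [620, 84, 230] [ 0.38  0.41  0.3   0.   -1.46  1.08] cost 0.0 maxstep 0.07
0 8.5 [620, 84, 102] [ 0.38  0.48  0.07 -0.   -1.16  1.08] cost 0.0 maxstep 0.04
0 8.5 [666, 79, 102] [ 0.35  0.56  0.21  0.   -1.22  1.11] cost 0.0 maxstep 0.02
```

arm_command:
  series:
    - [[3,-3.7,-3.3],[-0.1,-4,0.3],0.6]
    - [[2.8,-3.7,-3.6],[-0.1,-4,0.3],0.6]
    - [[2.5,-3.7,-4],[-0.1,-4,0.3],0.6]
    - [[2.1,-3.7,-4.3],[-0.1,-4,0.3],0.6]
    - [[1.8,-3.7,-4.6],[-0.1,-4,0.3],0.6]
    - [[1.4,-3.7,-5],[-0.1,-4,0.3],0.6]
    - [[1,-3.7,-5.3],[-0.1,-4,0.3],0.6]
    - [[0.6,-3.8,-5.6],[-0.1,-4,0.3],0.6]
    - [[0.2,-3.8,-5.9],[-0.1,-4,0.3],0.6]
    - [[-0.2,-3.8,-6.1],[-0.2,-4,0.2],0.6]
    - [[-0.6,-3.8,-6.3],[-0.2,-4,0.2],0.6]
    - [[-1,-3.8,-6.5],[-0.2,-4,0.2],0.6]
    - [[0,0,0],[0,0,0],0.6]

```text
time: 20.9
eef_pos: [428.9, -152.3, 212.5]
orientation: [0.999, -0.053, 0.008, -0.002]
force: [-0.4, -0.2, -0.1]
grip_width: 0.6
```

```bash
python3 - <<'E'
from h import *
plan(0,8.5,[619,84,200],9)
E
```

```text
t 20.9 P [ 428.2 -152.5  254.5] F [-0.4 -0.2 -0.1] q [ 0.    0.05 -0.11 -0.   -1.4   1.46] g 0.6
w [-0.03 -0.1   0.03]
shift row 0 [ 18.16 -28.3    6.48]
shift row 8 [ 18.11 -28.42   6.1 ]
```

arm_command:
  series:
    - [[18.2,-28.3,6.3],[0,-0.1,0],0.6]
    - [[18.2,-28.3,6.3],[0,-0.1,0],0.6]
    - [[18.2,-28.3,6.3],[0,-0.1,0],0.6]
    - [[18.2,-28.3,6.3],[0,-0.1,0],0.6]
    - [[18.2,-28.3,6.3],[0,-0.1,0],0.6]
    - [[18.2,-28.3,6.3],[0,-0.1,0],0.6]
    - [[18.2,-28.3,6.3],[0,-0.1,0],0.6]
    - [[18.2,-28.3,6.3],[0,-0.1,0],0.6]
    - [[18.1,-28.3,6.2],[-0.2,-0.1,0.2],0.6]
    - [[0,0,0],[0,0,0],0.6]

```text
time: 21.9
eef_pos: [618.1, 85.9, 156.2]
orientation: [0.999, -0.054, -0.001, -0.0]
force: [-0.3, -0.3, -0.4]
grip_width: 0.602
```

```bash
python3 - <<'E'
from h import *
plan(0,8.5,[619,84,150],1)
E
python3 look.py 17 255 190 350 290; python3 look.py 17b 363 250 290 210
```

```text
t 21.9 P [618.2  85.9 198.2] F [-0.3 -0.3 -0.4] q [ 0.39  0.42  0.23 -0.   -1.38  1.08] g 0.602
w [-0.05  0.07  0.19]
shift row 0 [ 1.12  1.85 48.15]
shift row 0 [ 1.12  1.85 48.15]
```

View pics/top17z.png

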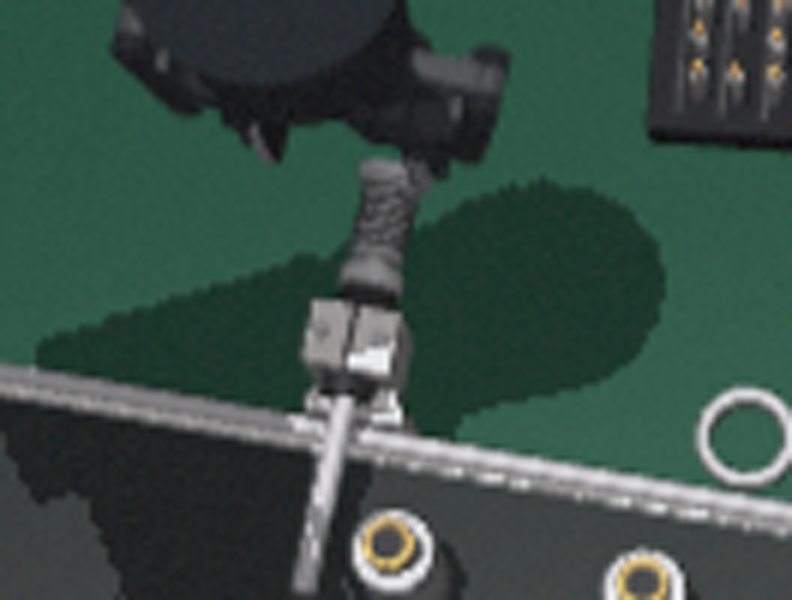

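View pics/scene17z.png

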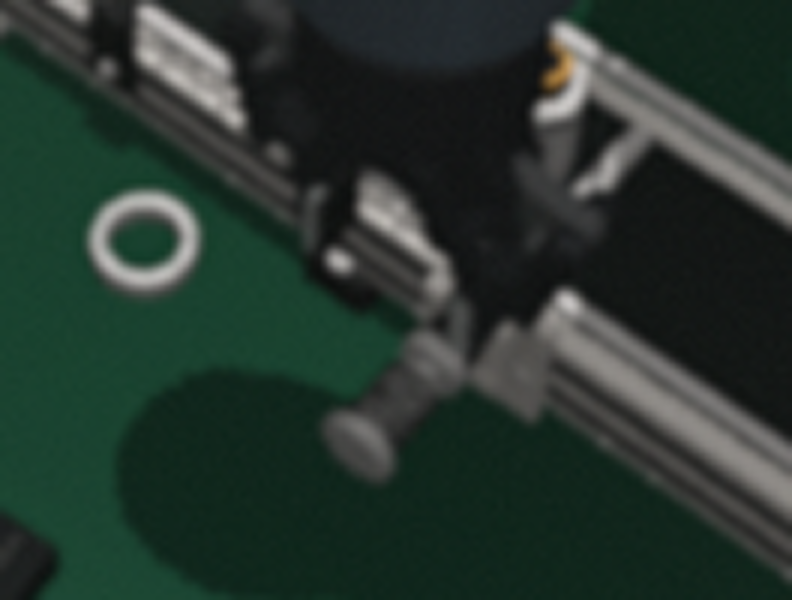

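View pics/top17bz.png

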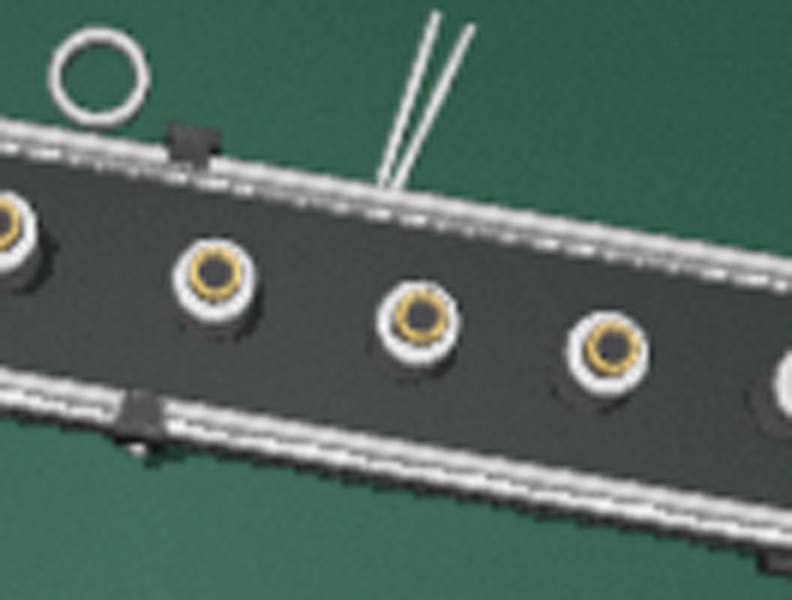

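```bash
python3 - <<'E'
from h import *
np.set_printoptions(precision=1,suppress=True)
p,D=r.snapshot("top");s=r.observe();R=Ro.from_quat(s["orientation"])
for v in range(158,174):
    o=[]
    for u in range(225,268):
        P=dep("top",D,u,v)
        if 175<P[2]<260: T=R.inv().apply(P-s["eef_pos"]);o.append((u,int(T[0]),int(T[1]),int(T[2])))
    if o:print(v,o[:4],o[-4:])
X=[[618.2,85.9,192],[618.2-3,85.9-27,192],[618.2+3,85.9+27,192]]
print(proj("top",X),proj("scene",X))
q=proj("scene",[[618.5,84,106],[618.5,88,106],[640,82,106]]);print(q)
E
```

```text
158 [(227, -9, -35, -85), (259, 4, 30, -80), (260, 5, 32, -80), (261, 4, 35, -83)] [(261, 4, 35, -83), (262, 5, 37, -82), (263, 4, 39, -86), (264, 5, 41, -84)]
159 [(227, -10, -35, -84), (228, -10, -34, -83), (259, 0, 31, -85), (260, 1, 33, -84)] [(261, 0, 36, -87), (262, 1, 38, -85), (263, 1, 40, -86), (264, 1, 43, -90)]
160 [(227, -10, -37, -74), (228, -12, -33, -83), (229, -10, -32, -79), (230, -10, -30, -80)] [(263, 0, 41, -88), (264, 0, 43, -88), (265, 0, 44, -85), (266, 0, 47, -89)]
161 [(229, -12, -32, -77), (230, -11, -30, -76), (231, -10, -28, -75), (232, -9, -27, -73)] [(262, -2, 39, -86), (263, -2, 41, -86), (264, -4, 44, -92), (265, -2, 46, -90)]
162 [(230, -5, -36, -51), (231, -4, -35, -49), (232, -10, -27, -68), (233, -9, -26, -65)] [(262, -5, 39, -87), (263, -3, 41, -83), (264, -5, 44, -89), (265, -4, 46, -88)]
163 [(231, -5, -35, -45), (232, -9, -29, -58), (233, -9, -27, -60), (234, -9, -24, -61)] [(262, -5, 39, -81), (263, -5, 41, -83), (264, -4, 43, -81), (265, -5, 46, -84)]
164 [(233, -9, -28, -53), (234, -9, -26, -55), (235, -8, -24, -53), (236, -5, -24, -45)] [(2
[... 491 characters left out ...]
261, -6, 33, -54)] [(261, -6, 33, -54), (262, -4, 35, -51), (263, -4, 37, -52), (264, -4, 40, -54)]
168 [(258, -10, 28, -56), (259, -9, 30, -55), (260, -9, 32, -56), (261, -6, 33, -48)] [(261, -6, 33, -48), (262, -5, 34, -45), (263, -5, 37, -47), (264, -6, 40, -52)]
169 [(258, -8, 25, -43), (259, -9, 29, -49), (260, -9, 31, -49), (261, -8, 33, -49)] [(260, -9, 31, -49), (261, -8, 33, -49), (262, -3, 33, -34), (263, -6, 37, -44)]
170 [(259, -8, 27, -39), (260, -10, 31, -44), (261, -10, 33, -46)] [(259, -8, 27, -39), (260, -10, 31, -44), (261, -10, 33, -46)]
[[246.6 164.9]
 [258.4 166.9]
 [234.8 162.8]] [[349.9 287.6]
 [339.1 280.1]
 [360.8 295.3]]
[[347.2 308. ]
 [348.8 308.9]
 [341.  315.1]]
```

arm_command:
  series:
    - [[-1,0,12],[0,0,0.2],0.6]
    - [[0,0,14],[0,0,0],0.6]
    - [[0,0,14],[0,0,0],0.6]
    - [[0,0,12],[0,0,0],0.6]
    - [[0,0,10],[0,0,0],0.6]
    - [[0,0,8],[0,0,0],0.6]
    - [[0,0,0],[0,0,0],0.6]

```text
time: 22.85
eef_pos: [616.2, 83.2, 88.6]
orientation: [0.998, -0.057, 0.0, 0.0]
force: [0.6, 0.6, -0.3]
grip_width: 0.598
```

```bash
python3 - <<'E'
from h import *
plan(0,8.5,[617,86,100],1)
E
python3 look.py 18 255 190 350 290
```

```text
t 22.85 P [616.2  83.2 130.6] F [ 0.6  0.6 -0.3] q [ 0.39  0.45  0.1   0.   -1.22  1.07] g 0.598
w [ 0.01 -0.05 -0.16]
shift row 0 [ 0.47 -2.9  30.65]
shift row 0 [ 0.47 -2.9  30.65]
```

View pics/top18z.png

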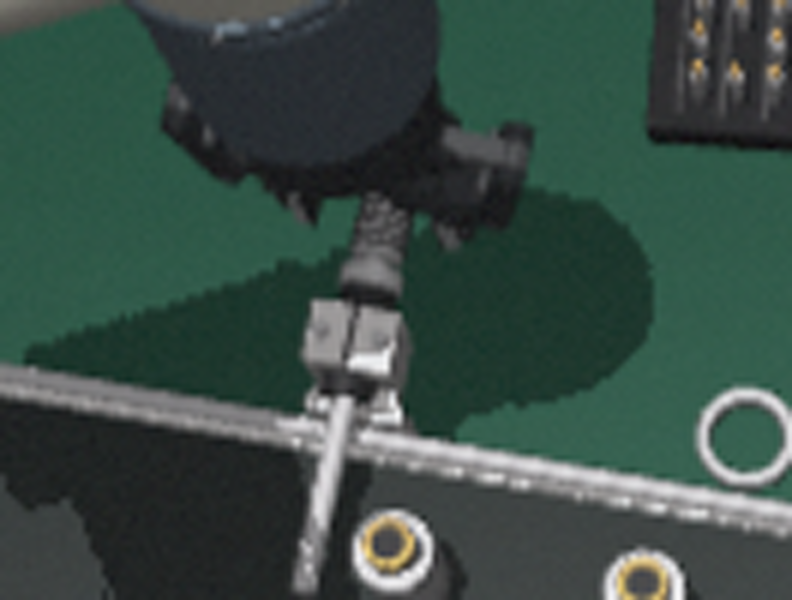

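View pics/scene18z.png

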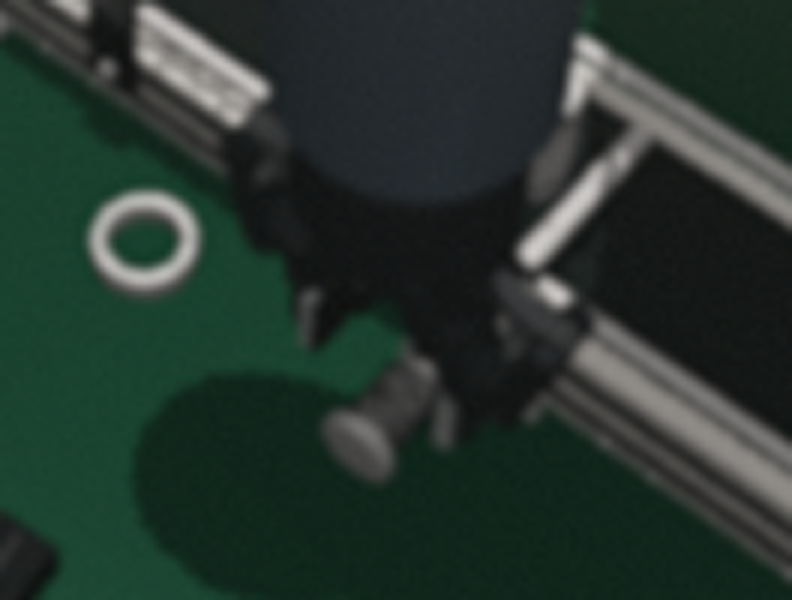

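arm_command:
  series:
    - [[0.5,-2,6],[0,0,0],0.6]
    - [[0,0,8],[0,0,0],0.6]
    - [[0,0,8],[0,0,0],0.6]
    - [[0,0,6],[0,0,0],0.6]
    - [[0,0,3],[0,0,0],0.6]
    - [[0,0,0],[0,0,0],0.6]

```text
time: 23.55
eef_pos: [617.4, 85.2, 58.3]
orientation: [0.998, -0.057, 0.001, 0.0]
force: [-0.9, -0.7, 0.9]
grip_width: 0.601
```

```bash
python3 - <<'E'
from h import *
plan(0,8.5,[617,86,100],1)
E
python3 look.py 19 255 190 350 290
```

```text
t 23.55 P [617.4  85.2 100.3] F [-0.9 -0.7  0.9] q [ 0.39  0.47  0.06  0.   -1.15  1.07] g 0.601
w [ 0.   -0.1  -0.15]
shift row 0 [-0.53 -0.75  0.3 ]
shift row 0 [-0.53 -0.75  0.3 ]
```

View pics/top19z.png

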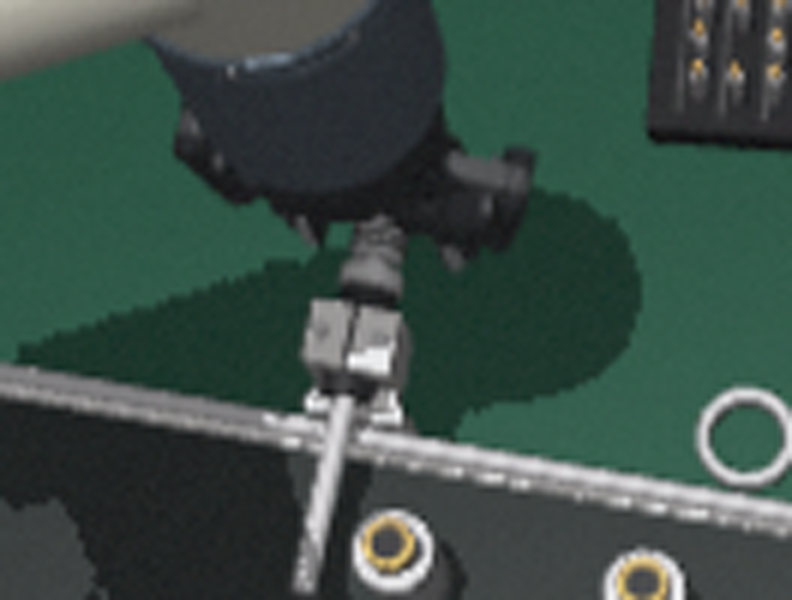

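View pics/scene19z.png

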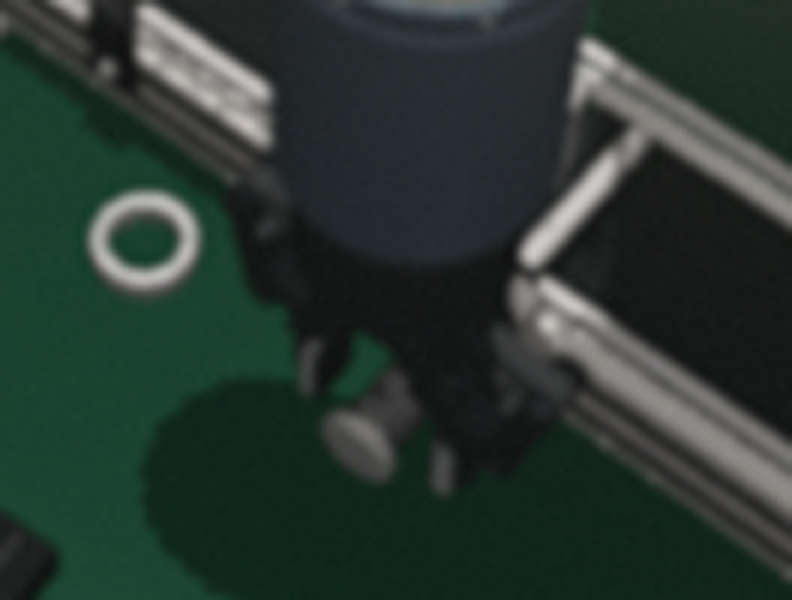

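arm_command:
  series:
    - [[0,0,0],[0,0,0],0]
    - [[0,0,0],[0,0,0],0]
    - [[0,0,0],[0,0,0],0]
    - [[0,0,0],[0,0,0],0]
    - [[0,0,0],[0,0,0],0]
    - [[0,0,0],[0,0,0],0]
    - [[0,0,0],[0,0,0],0]

```text
time: 24.35
eef_pos: [618.1, 85.8, 59.6]
orientation: [0.998, -0.056, 0.002, -0.001]
force: [-2.7, 3.7, 5.9]
grip_width: 0.239
```

```bash
python3 - <<'E'
from h import *
plan(0,8.5,[617,86,100],1)
E
python3 look.py 20 255 190 350 290
```

```text
t 24.35 P [617.9  85.8 101.6] F [-2.7  3.7  5.9] q [ 0.39  0.47  0.06  0.   -1.15  1.07] g 0.239
w [-0.07 -0.22 -0.14]
shift row 0 [-1.14 -0.07  1.57]
shift row 0 [-1.14 -0.07  1.57]
```

View pics/top20z.png

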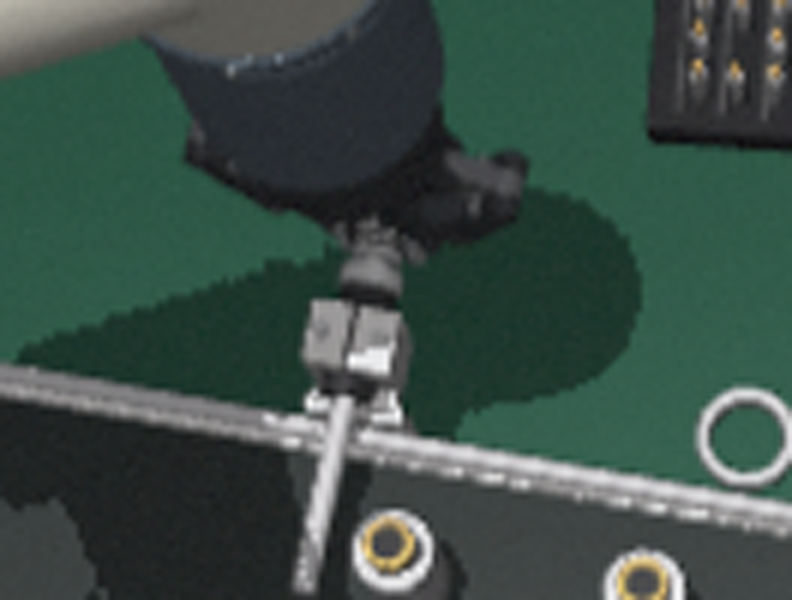

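View pics/scene20z.png

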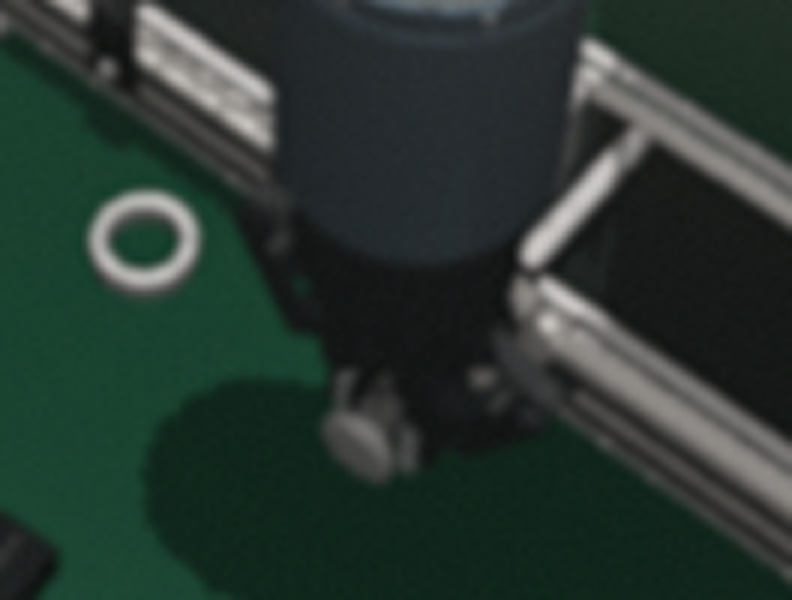

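arm_command:
  series:
    - [[1.5,0,0],[0,0,0],0]
    - [[3,0,0],[0,0,0],0]
    - [[3,0,0],[0,0,0],0]
    - [[3,0,0],[0,0,0],0]
    - [[3,0,0],[0,0,0],0]
    - [[3,0,0],[0,0,0],0]
    - [[3,0,0],[0,0,0],0]
    - [[3,0,0],[0,0,0],0]
    - [[3,0,0],[0,0,0],0]
    - [[3,0,0],[0,0,0],0]
    - [[3,0,0],[0,0,0],0]
    - [[3,0,0],[0,0,0],0]
    - [[3,0,0],[0,0,0],0]
    - [[3,0,0],[0,0,0],0]
    - [[0,0,0],[0,0,0],0]

```text
time: 25.95
eef_pos: [656.1, 81.5, 59.5]
orientation: [0.998, -0.056, -0.0, -0.0]
force: [-9.5, 5.1, 8.8]
grip_width: 0.236
```

```bash
python3 - <<'E'
from h import *
plan(0,8.5,[617,86,100],1)
E
python3 look.py 21 250 200 350 300
```

```text
t 25.95 P [656.1  81.4 101.5] F [-9.5  5.1  8.8] q [ 0.36  0.54  0.18 -0.   -1.21  1.1 ] g 0.236
w [-0.04  0.04 -0.13]
shift row 0 [-39.37  -0.09   1.51]
shift row 0 [-39.37  -0.09   1.51]
```

View pics/top21z.png

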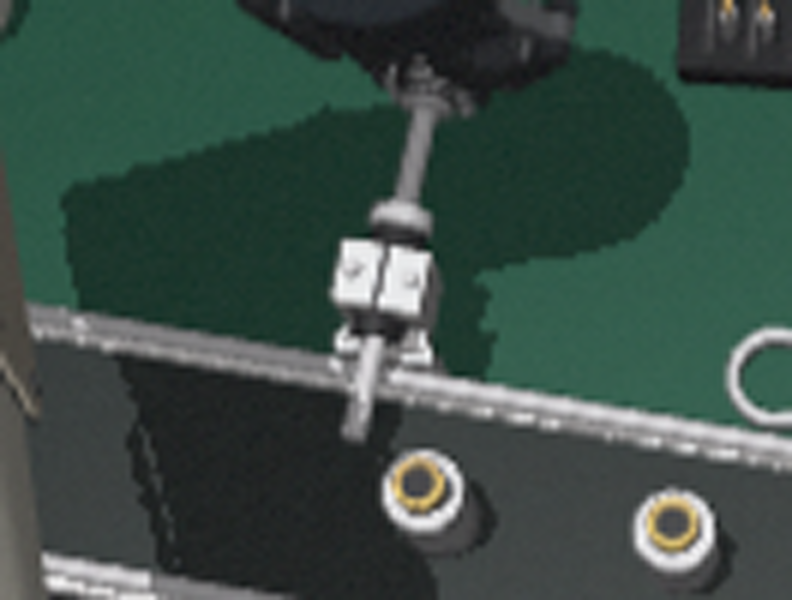

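View pics/scene21z.png

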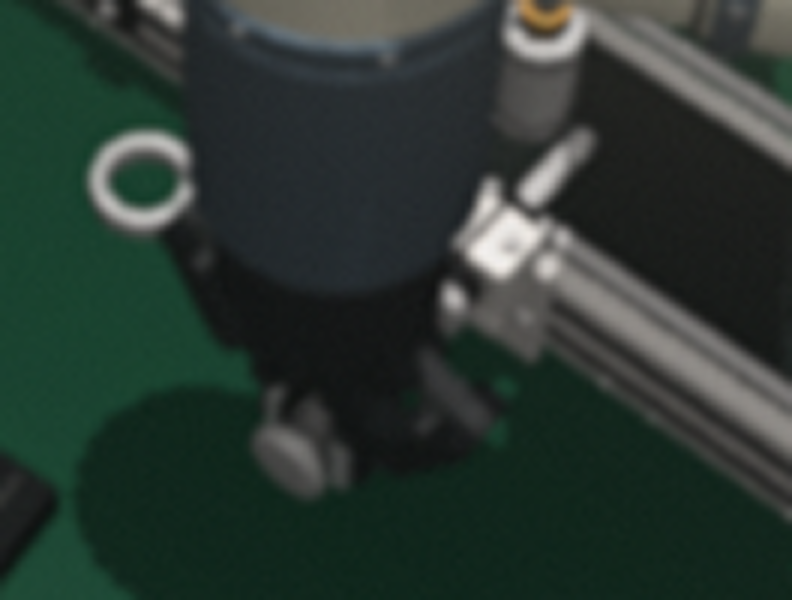

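```bash
python3 - <<'E'
from h import *
A=onz("top",239.5,238.6,106);B=onz("top",242.8,222.8,106);print(A,B,np.linalg.norm(A-B))
# profile along rod axis in blue channel
axis=lambda x:[x,100.2-(x-465)*.1104,106]
for f in("top0","top21"):
    g=cv2.cvtColor(cv2.imread(f"pics/{f}.png"),cv2.COLOR_BGR2GRAY).astype(np.float32)
    xs=np.arange(440,640,4);q=proj("top",[axis(x) for x in xs])
    v=cv2.remap(g,q[:,0].astype(np.float32),q[:,1].astype(np.float32),cv2.INTER_LINEAR).ravel();print(f,list(zip(xs.tolist(),v.astype(int).tolist())))
E
```

```text
[464.29469503 100.51389078 106.        ] [502.97618399  96.57733942 106.        ] 38.88128115917976
top0 [(440, 69), (444, 69), (448, 69), (452, 68), (456, 68), (460, 67), (464, 97), (468, 177), (472, 188), (476, 186), (480, 183), (484, 188), (488, 183), (492, 185), (496, 189), (500, 185), (504, 188), (508, 188), (512, 185), (516, 188), (520, 190), (524, 187), (528, 189), (532, 188), (536, 187), (540, 191), (544, 173), (548, 46), (552, 56), (556, 105), (560, 232), (564, 233), (568, 233), (572, 232), (576, 233), (580, 232), (584, 119), (588, 54), (592, 101), (596, 199), (600, 204), (604, 148), (608, 170), (612, 116), (616, 111), (620, 111), (624, 107), (628, 135), (632, 122), (636, 136)]
top21 [(440, 38), (444, 35), (448, 37), (452, 37), (456, 36), (460, 35), (464, 36), (468, 36), (472, 36), (476, 37), (480, 37), (484, 36), (488, 34), (492, 36), (496, 36), (500, 38), (504, 103), (508, 130), (512, 169), (516, 166), (520, 190), (524, 187), (528, 188), (532, 188), (536, 188), (540, 191), (544, 172), (548, 42), (552, 54), (556, 106), (560, 232), (564, 233), (568, 232), (572, 232), (576, 233), (580, 232), (584, 120), (588, 56), (592, 101), (596, 200), (600, 191), (604, 127), (608, 128), (612, 127), (616, 125), (620, 128), (624, 126), (628, 126), (632, 128), (636, 126)]
```

arm_command:
  series:
    - [[2,0,0],[0,0,0],0]
    - [[2,0,0],[0,0,0],0]
    - [[2,0,0],[0,0,0],0]
    - [[0,0,0],[0,0,0],0]
    - [[0,0,0],[0,0,0],0]

```text
time: 26.55
eef_pos: [661.6, 80.9, 59.5]
orientation: [0.998, -0.056, -0.001, -0.0]
force: [-10.2, 5.5, 9.7]
grip_width: 0.237
```

```bash
python3 - <<'E'
from h import *
plan(0,8.5,[617,86,100],1)
E
python3 look.py 22 250 200 350 300
python3 - <<'E'
from h import *
axis=lambda x:[x,100.2-(x-465)*.1104,106]
for f in("top0","top21","top22"):
    g=cv2.cvtColor(cv2.imread(f"pics/{f}.png"),cv2.COLOR_BGR2GRAY).astype(np.float32)
    for rg in((456,524,2),(596,640,2)):
        xs=np.arange(*rg);q=proj("top",[axis(x) for x in xs])
        v=cv2.remap(g,q[:,0].astype(np.float32),q[:,1].astype(np.float32),cv2.INTER_LINEAR).ravel();print(f,[(int(x),int(k)) for x,k in zip(xs,v)])
E
```

```text
t 26.55 P [661.7  80.8 101.5] F [-10.2   5.5   9.7] q [ 0.35  0.55  0.2  -0.   -1.22  1.1 ] g 0.237
w [-0.04  0.07 -0.12]
shift row 0 [-44.9   -0.1    1.53]
shift row 0 [-44.9   -0.1    1.53]
top0 [(456, 68), (458, 68), (460, 67), (462, 72), (464, 97), (466, 140), (468, 177), (470, 184), (472, 188), (474, 187), (476, 186), (478, 185), (480, 183), (482, 184), (484, 188), (486, 188), (488, 183), (490, 181), (492, 185), (494, 187), (496, 189), (498, 187), (500, 185), (502, 187), (504, 188), (506, 187), (508, 188), (510, 187), (512, 185), (514, 188), (516, 188), (518, 189), (520, 190), (522, 188)]
top0 [(596, 199), (598, 204), (600, 204), (602, 179), (604, 148), (606, 138), (608, 170), (610, 114), (612, 116), (614, 124), (616, 111), (618, 101), (620, 111), (622, 113), (624, 107), (626, 127), (628, 135), (630, 128), (632, 122), (634, 135), (636, 136), (638, 144)]
top21 [(456, 36), (458, 37), (460, 35), (462, 36), (464, 36), (466, 37), (468, 36), (470, 37), (472, 36), (474, 35), (476, 37), (478, 38), (480, 37), (482, 36), (484, 36), (486, 35), (488, 34), (490, 36), (492, 36), (494, 35), (4
[... 391 characters left out ...]
128), (634, 128), (636, 126), (638, 125)]
top22 [(456, 35), (458, 35), (460, 36), (462, 36), (464, 35), (466, 33), (468, 36), (470, 38), (472, 37), (474, 36), (476, 36), (478, 37), (480, 37), (482, 36), (484, 37), (486, 37), (488, 36), (490, 36), (492, 35), (494, 37), (496, 37), (498, 36), (500, 36), (502, 36), (504, 38), (506, 49), (508, 74), (510, 109), (512, 123), (514, 128), (516, 131), (518, 138), (520, 156), (522, 173)]
top22 [(596, 199), (598, 201), (600, 191), (602, 170), (604, 173), (606, 185), (608, 168), (610, 136), (612, 126), (614, 125), (616, 125), (618, 127), (620, 128), (622, 128), (624, 126), (626, 125), (628, 126), (630, 128), (632, 129), (634, 128), (636, 127), (638, 126)]
```

View pics/top22z.png

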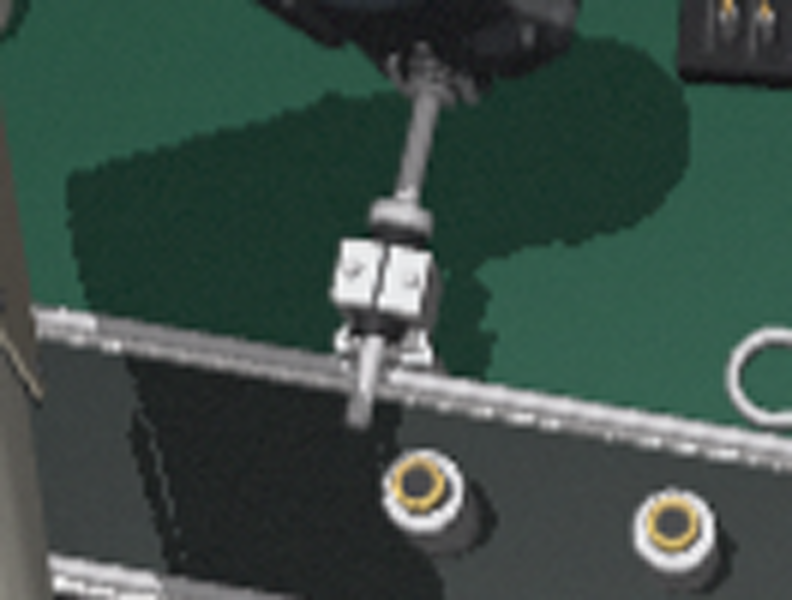

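```bash
python3 -c "
import cv2,numpy as np
a=cv2.imread('pics/scene22.png')[275:315,335:390].astype(float);a=255*(np.clip(a/255,0,1)**.6)
cv2.imwrite('pics/s22c.png',cv2.resize(a.astype(np.uint8),None,fx=14,fy=14,interpolation=cv2.INTER_CUBIC))
a=cv2.imread('pics/top22.png')[170:200,235:275].astype(float);a=255*(np.clip(a/255,0,1)**.8)
cv2.imwrite('pics/t22c.png',cv2.resize(a.astype(np.uint8),None,fx=18,fy=18,interpolation=cv2.INTER_NEAREST))"
```

```text
(no output)
```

View pics/s22c.png

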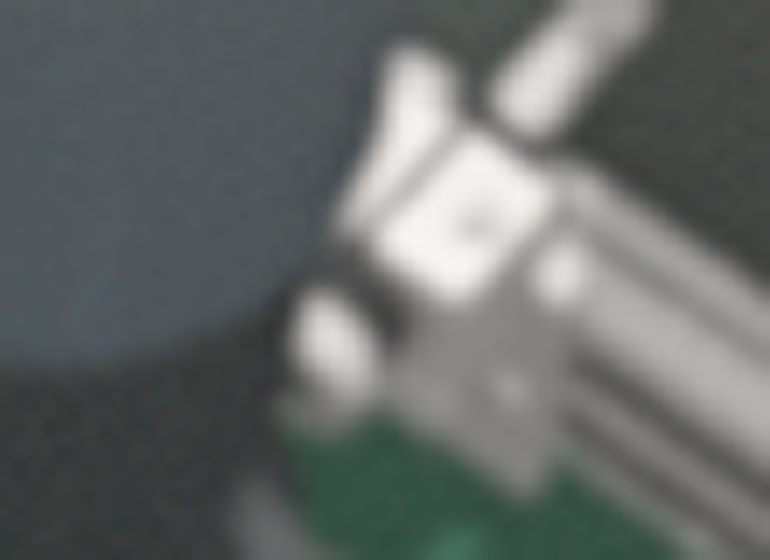

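View pics/t22c.png

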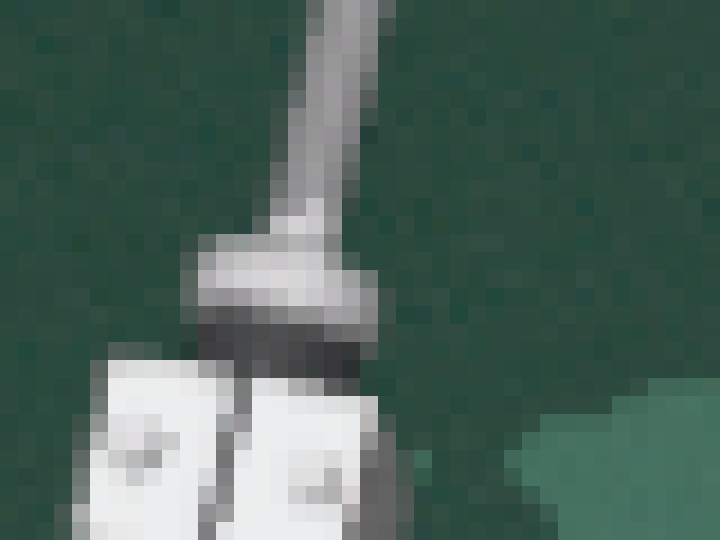

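arm_command:
  series:
    - [[0.7,0,0],[0,0,0],0]
    - [[0.7,0,0],[0,0,0],0]
    - [[0,0,0],[0,0,0],0]
    - [[0,0,0],[0,0,0],0]
    - [[0,0,0],[0,0,0],0]
    - [[0,0,0],[0,0,0],0]

```text
time: 27.25
eef_pos: [662.8, 80.7, 59.5]
orientation: [0.998, -0.056, -0.001, -0.0]
force: [-10.6, 5.8, 9.9]
grip_width: 0.23
```

```bash
python3 look.py 23 250 200 350 300
python3 - <<'E'
from h import *
plan(0,8.5,[617,86,100],1);print(abs(r.observe()["qd"]).max())
axis=lambda x:[x,100.2-(x-465)*.1104,106]
for f in("top21","top22","top23"):
    g=cv2.cvtColor(cv2.imread(f"pics/{f}.png"),cv2.COLOR_BGR2GRAY).astype(np.float32)
    for rg in((500,524,2),(596,616,2)):
        xs=np.arange(*rg);q=proj("top",[axis(x) for x in xs])
        v=cv2.remap(g,q[:,0].astype(np.float32),q[:,1].astype(np.float32),cv2.INTER_LINEAR).ravel();print(f,[(int(x),int(k)) for x,k in zip(xs,v)])
a=cv2.imread('pics/top23.png')[170:200,235:275]
cv2.imwrite('pics/t23c.png',cv2.resize(a,None,fx=18,fy=18,interpolation=cv2.INTER_NEAREST))
E
```

```text
t 27.35 P [662.8  80.7 101.4] F [-9.9  5.6 10.1] q [ 0.35  0.55  0.2  -0.   -1.22  1.1 ] g 0.239
w [-0.04  0.09 -0.12]
shift row 0 [-46.08  -0.1    1.52]
shift row 0 [-46.08  -0.1    1.52]
0.0016906985850237601
top21 [(500, 38), (502, 66), (504, 103), (506, 124), (508, 130), (510, 140), (512, 169), (514, 177), (516, 166), (518, 169), (520, 190), (522, 187)]
top21 [(596, 200), (598, 204), (600, 191), (602, 150), (604, 127), (606, 128), (608, 128), (610, 128), (612, 127), (614, 126)]
top22 [(500, 36), (502, 36), (504, 38), (506, 49), (508, 74), (510, 109), (512, 123), (514, 128), (516, 131), (518, 138), (520, 156), (522, 173)]
top22 [(596, 199), (598, 201), (600, 191), (602, 170), (604, 173), (606, 185), (608, 168), (610, 136), (612, 126), (614, 125)]
top23 [(500, 37), (502, 37), (504, 36), (506, 39), (508, 54), (510, 86), (512, 116), (514, 126), (516, 128), (518, 130), (520, 140), (522, 171)]
top23 [(596, 200), (598, 202), (600, 183), (602, 138), (604, 148), (606, 187), (608, 173), (610, 137), (612, 126), (614, 126)]
```

View pics/t23c.png

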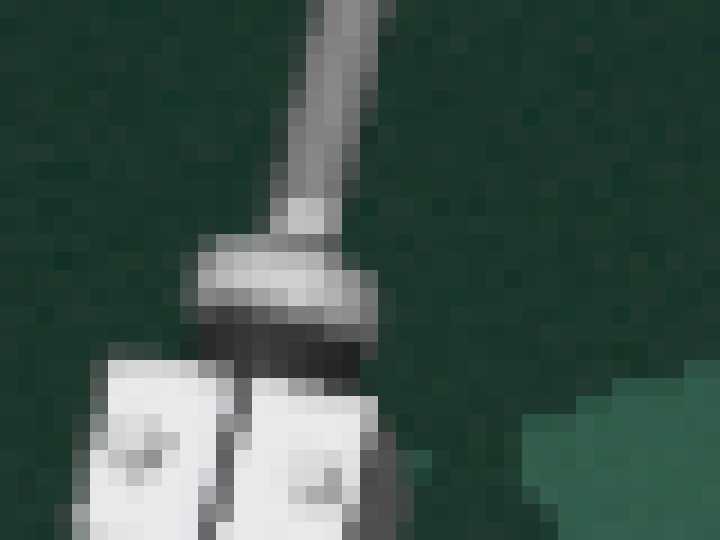

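View pics/top23.png

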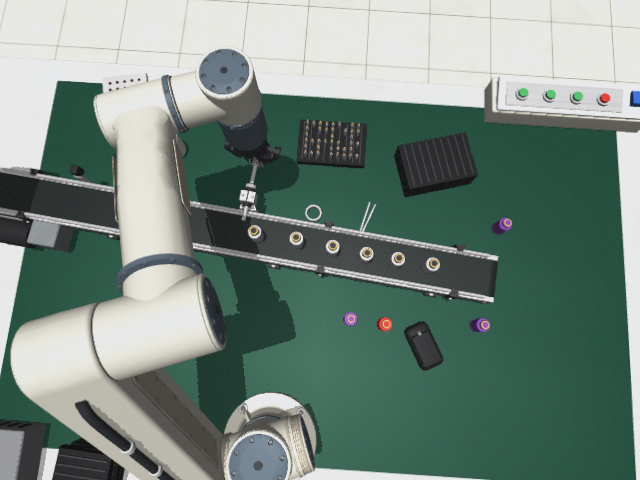

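The rod reads 44.5–45.2 mm drawn, by tip displacement and by tool travel, and a dark dip at about 602–604 mm shows the ring appearing at the mouth. All six housings stand and nothing else appears to have moved, so I'm handing in.

```bash
python3 - <<'E'
from rig import r
print(r.job_done()); s=r.observe(); print(s["time"],s["eef_pos"],s["force"],s["grip_width"])
E
```

```text
the job is handed in; nothing more can be done
None
the job is handed in; nothing more can be done
```

The job is handed in: the fallen housing is standing neck up in its gap, and the arm is holding the stop rod at its mark. No verdict was reported.

**Housing:** I gripped it across its body, lifted it and turned it upright. The arm could not turn it all the way, so I set it down leaning about 8° and let it settle upright as the fingers opened. In the last picture it stands within a few mm of the row line. By eye in the pictures, its neighbours and the other things have not moved.

**Stop rod:** I took the pull grip from above and drew the rod straight out.
- **Draw:** about 45.2 mm by tool travel and 44.5 mm by how far the rod tip moved in the top camera.
- **Hold:** about 10 N of pull and no measurable joint motion just before I handed in, at about 27 s of the 54 s allowed.

**Checks that disagreed or stayed weak:**
- **Fingertips:** in the camera images they ended about 36 mm short of the stated TCP, so I worked from the tips I could see.
- **Cameras:** the two differed by about 5 mm along the lane.
- **Dark ring:** it is barely visible, only a faint dark band at the barrel's mouth, so the draw rests mainly on the two distance measurements.

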